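Turn the mirrored slide-holder arms the right way round

TASK

The three L-shaped microscope slide-holder arms in the leaning stand should all be of one hand: seen from the stand's open front (the side with the ledge) each must read as a capital L, the long leg on the left and the foot pointing right. Take out each arm that reads mirrored, turn it back to front, and stand it in the middle of its own bay again, leg up, square to the stand and leaning flat on the back-rest. Leave any arm that already reads right in its place, and do not disturb the other things on the table.

Things in the scene. Friction and masses are not known exactly. Their poses are not given: they have to be found in the camera images.
- stand: Fixed white stand, 330 mm wide along its y (the row of bays), 110 mm deep, 79 mm high; open front towards its +x, to the robot's left and outwards. Origin: on the table under the middle of the corner line of back-rest and ledge. The back-rest leans 40 degrees from vertical, top towards its -x, and is 56 mm long up its slope: an arm's upper 54 mm stands clear above it.
- stand_corner (a point): Middle of the stand's corner line where back-rest and ledge meet, 36 mm above the table; axes as the stand's. The ledge is square to the back-rest and 30 mm deep, so arms slide back against the back-rest. Three bays, 105 mm wide, centred at y -105, 0 and +105 mm from here, parted only by thin black painted lines.
- stand_yend (a point): The +y end of the stand's corner line of back-rest and ledge, 165 mm along the stand's y from its middle, 36 mm above the table; axes as the stand's.
- holder_a_center (a point): Middle of the 110 x 75 mm outline of one of three alike L-shaped holder arms of flat dark metal, 10 mm thick, mid-thickness. Axes: z up along the leg, y from the leg towards the foot's tip, x out of the flat face. The 28 mm wide leg is centred at y -23.5 mm, its top at z +55; lower edge at z -55 mm. Its y runs along the stand's +y if it stands right, against it if mirrored.
- holder_b_center (a point): Middle of the 110 x 75 mm outline of one of three alike L-shaped holder arms of flat dark metal, 10 mm thick, mid-thickness. Axes: z up along the leg, y from the leg towards the foot's tip, x out of the flat face. The 28 mm wide leg is centred at y -23.5 mm, its top at z +55; lower edge at z -55 mm. Its y runs along the stand's +y if it stands right, against it if mirrored.
- holder_c_center (a point): Middle of the 110 x 75 mm outline of one of three alike L-shaped holder arms of flat dark metal, 10 mm thick, mid-thickness. Axes: z up along the leg, y from the leg towards the foot's tip, x out of the flat face. The 28 mm wide leg is centred at y -23.5 mm, its top at z +55; lower edge at z -55 mm. Its y runs along the stand's +y if it stands right, against it if mirrored.
- holder_a: Same arm and axes as its centre point; origin in the middle of its lower edge, 55 mm below that point along the leg. About 0.1 kg, loose; leg 110 mm long, foot 28 mm tall, whole width 75 mm, both faces alike. Stands on its lower edge in one bay, flat on the back-rest.
- holder_b: Same arm and axes as its centre point; origin in the middle of its lower edge, 55 mm below that point along the leg. About 0.1 kg, loose; leg 110 mm long, foot 28 mm tall, whole width 75 mm, both faces alike. Stands on its lower edge in one bay, flat on the back-rest.
- holder_c: Same arm and axes as its centre point; origin in the middle of its lower edge, 55 mm below that point along the leg. About 0.1 kg, loose; leg 110 mm long, foot 28 mm tall, whole width 75 mm, both faces alike. Stands on its lower edge in one bay, flat on the back-rest.
- slide_box: Bystander: closed grey plastic slide box 85 x 100 x 32 mm, loose on the table in front of the stand; origin: centre of its underside.
- oil_bottle: Bystander: small amber bottle with black cap, 32 mm across and 70 mm high, loose; origin: centre of its underside.
- objective: Bystander: steel objective lens standing up, 34 mm across and 50 mm high, loose; origin: centre of its underside.

How it is judged:
At the end, for the whole second after the job is handed in: All three arms stand at rest in their own bays with the foot towards the stand's +y: each arm's outline centre within 25 mm of where it began, its leg leaning 40 +- 8 degrees from vertical with the leg up, and its width along the stand's y within 11 degrees (distance of each of holder_a_center, holder_b_center, holder_c_center from where it was at the start of the episode below 0.025 m and y of stand_yend in the frame of holder_a_center above 0 m and angle between the y axis of each of holder_a_center, holder_b_center, holder_c_center and the y axis of stand, either way round below 0.2 rad and angle between holder_a_center's own z axis and vertical between 0.558132 and 0.838132 rad and linear speed of each of holder_a, holder_b, holder_c below 0.02 m/s and y of stand_yend in the frame of holder_b_center above 0 m and angle between holder_b_center's own z axis and vertical between 0.558132 and 0.838132 rad and y of stand_yend in the frame of holder_c_center above 0 m and angle between holder_c_center's own z axis and vertical between 0.558132 and 0.838132 rad); the robot touches nothing.
It fails at once if the arm that already reads right is moved more than 15 mm (distance of holder_a_center from where it was at the start of the episode above 0.015 m).
It fails at once if the slide box is moved more than 30 mm (distance of slide_box from where it was at the start of the episode above 0.03 m).
It fails at once if the oil bottle is moved more than 30 mm (distance of oil_bottle from where it was at the start of the episode above 0.03 m).
It fails at once if the objective is moved more than 30 mm (distance of objective from where it was at the start of the episode above 0.03 m).
It also fails if it takes over 64 s, if anything falls off the work surface, if the arm or the gripper's body presses on something with over 40 N, if the wrist force passes 120 N, or if a joint passes its speed limit or range.

ROBOT

A 7-joint arm with a two-finger parallel gripper is mounted at the origin on the work surface. World frame = base frame: x ahead of the robot, y to its left, z up, the work surface at z = 0. Lengths are in m, angles in rad, forces in N, time in s.
With the tool pointing down it reaches from about 0.4 to 0.85 m from the base axis. Payload 4.5 kg.
Tool frame: the origin (TCP) lies at the very end of the fingers, on their centre line; the grasp point (between the pads) lies 19 mm behind it; z points along the fingers, y is the direction in which the jaws open and shut (so a half turn about z gives the same grasp; the last joint's range is limited). The gripper opens to 88 mm and grips with 3 to 60 N. Pads are 18 mm wide; open, the fingers measure 123 mm over their backs; the gripper's body (75 mm by 187 mm) begins 45 mm behind the grasp point.
Start: joints at [1.174, 0.689, -0.195, 1.565, 0.157, 0.902, -0.215], TCP at [0.261, -0.568, 0.239] pointing down, gripper open.
Joint ranges: [-3.01, 3.01], [-0.46, 2.08], [-1.47, 1.51], [0.13, 2.56], [-1, 4.14], [0.04, 2.09], [-2.66, 2.66]. Speed limits (rad/s): [2.57, 2.57, 3.14, 3.14, 3.14, 3.14, 3.14].

INTERFACE

Orientations are given as a unit quaternion [x, y, z, w].
In Python, from plant import telemetry, imaging, r gives the robot as it stands.
- The arm moves only by the shell command python3 -m creep 'ROWS' [FORCE]. ROWS is JSON, a list of rows, each a list of 5 numbers: the closure in counts, from 0 (fully open) to 255 (shut), then the shift along the tool's x, y, z in m, then the turn about the tool's z in degrees. In form: [[fingers, x, y, z, yaw], ...]. A call has 1 to 10 rows; each row is the pose to reach, as a shift and turn from the pose commanded when the call began, along the tool's axes at that moment; what a row does not reach only later rows make up. A row lasts 1/8 s, in which the tool goes at most 62.5 mm and 10.7 degrees, less where a joint would pass 70% of its speed; a pose out of reach is approached as far as the arm can. A call with a gripper value outside its range is refused whole. The fingers move at their own pace and stop on an object; FORCE is the grip in N (left out, the last holds). Time passes only in rows, so rows that repeat a pose let the fingers close. It gives the time, the measured TCP pose, the force and the opening at its end, in the units of the state.
- telemetry.get_state(): the state, without advancing time (a new reading comes with each control period).
- imaging.snapshot(name): name is "scene" or "top" or "wrist"; returns a dict with "image" (480x640x3 uint8, blue, green, red), "camera_matrix" (3x3 intrinsics, pixels), "R" (3x3) and "t" (3): a world point X has camera coordinates R X + t; the wrist camera has in their place "hand_eye" (4x4, takes a point from camera to tool coordinates, whose origin is the TCP and whose axes are the flange's). Camera axes: x right, y down, z forward; pixel columns grow to the right and rows downward; lengths in m; the calibration is good to about 2 mm. A picture is of the moment at which its call begins: read the wrist's pose just before it. There is no depth.
- r.finish_job(): hands the job in, once; it reports no verdict.
Trained networks look in a picture, given as the dict that the camera call returned (one of the last four; its "shot" number tells which), for a name from the list of things; names that differ only in an ending like _2 or _b are one class to them, and where a whole thing is asked for, a point or a joint stands for the part that bears it (a point fixed in the world has none). Each returns a list of dicts, best first, with "score" (0 to 1); they miss things now and then, are a little off and sometimes report something else, mostly with a low value. They report only what shows in the picture. A call takes as long as a camera call.
- imaging.boxes_of(picture, target): "rect" ([left, top, right, bottom] in pixels, round what is visible of it).
- imaging.trace(picture, target): "pixels" (480x640 bool, what is visible of it) and "rect" ([left, top, right, bottom] in pixels, round what is visible of it).
- imaging.place_of(picture, target): "location" ([row, column] in pixels: a listed point, or the origin of a listed thing).
The state is a dict: "clock": time; "q": joint angles; "qd": joint speeds; "joint_torque": joint torques, N m; "tool_pos": TCP position; "eef_rot": TCP orientation; "contact_force": force on the tool from outside, world axes, zero at the start; "moment": the same for the moment, N m; "opening": opening from 0.0 (shut) to 1.0 (fully open).
Only numpy, scipy, OpenCV 4.12 (cv2) and the standard library are available. Lean on these libraries where they do the work, as an engineer would, in place of code of your own. Each camera call takes 0.05 s, during which the arm holds its last target.

## Working session

There is one attempt and no reset: what is moved stays moved. The work goes in short steps, Python scripts to look and compute and a shell command to move; the robot and the scene stay as the last step left them, time stands still between calls to the robot, and variables do not carry over. Pictures are saved under pics/ and viewed, and the job is handed in when it is done.

```bash
ls; mkdir -p pics
python3 - <<'E'
from plant import telemetry, imaging, r
import cv2,numpy as np
s=telemetry.get_state(); print(s)
for n in ["scene","top","wrist"]:
    p=imaging.snapshot(n); cv2.imwrite(f"pics/{n}0.png",p["image"])
    print(n,{k:(np.round(v,4).tolist() if k!='image' else 0) for k,v in p.items() if k!="image"})
    for t in ["stand","stand_corner","stand_yend","holder_a_center","holder_a","slide_box","oil_bottle","objective"]:
        for d in imaging.place_of(p,t): print(n,t,np.round(d["location"],1),round(d["score"],2))
E
```

```text
pics
{'clock': 0.0, 'q': array([ 1.1738334 ,  0.69000516, -0.19448489,  1.56635147,  0.15729901,
        0.90249126, -0.21507331]), 'qd': array([7.24376614e-04, 4.29247864e-05, 1.75881227e-05, 2.34555608e-03,
       8.49825451e-04, 1.16303623e-04, 2.62503880e-04]), 'joint_torque': array([ 2.59353983e-04, -5.27563405e+01, -1.26635838e+00, -1.53430778e+01,
       -5.25437901e-02,  6.83795006e-03,  1.88325389e-04]), 'tool_pos': array([ 0.26065161, -0.56735197,  0.2378941 ]), 'eef_rot': array([ 9.76885009e-01,  2.13763442e-01, -2.72067658e-04, -8.92194553e-04]), 'contact_force': array([-0.3046357 , -0.49986289,  0.25382247]), 'moment': array([-0.03442489, -0.00128591, -0.03232734]), 'opening': 1.000496761035603}
scene {'camera_matrix': [[532.0909, 0.0, 314.9217], [0.0, 532.0909, 241.6254], [0.0, 0.0, 1.0]], 'R': [[0.7122, 0.7018, 0.0133], [0.5609, -0.5576, -0.6119], [-0.4221, 0.4433, -0.7908]], 't': [-0.4889, -0.2029, 1.245], 'shot': 1}
scene stand [298.4 266.2] 0.79
scene stand [223.8 419.2] 0.57
scene stand [229.2 237. ] 0.3
scene stand_corner [286.8 265.3] 0.79
scene stand_yend [217.9
[... 538 characters left out ...]
0.861], 'shot': 2}
top stand [259.8 381.5] 0.85
top stand [308.  345.9] 0.41
top stand_corner [248.7 385.5] 0.67
top stand_yend [343.4 322. ] 0.84
top holder_a_center [203.8 440.3] 0.57
top holder_a_center [243.2 384.9] 0.38
top holder_a [195.2 418.6] 0.94
top holder_a [243.4 384.6] 0.81
top holder_a [308.  342.5] 0.76
top slide_box [317.3 160.3] 0.63
top oil_bottle [259.9 152.2] 0.6
top oil_bottle [345.1 324.6] 0.27
top objective [198.4 156.3] 0.62
wrist {'camera_matrix': [[398.6815, 0.0, 325.963], [0.0, 398.6815, 246.1383], [0.0, 0.0, 1.0]], 'hand_eye': [[0.0007, -0.9628, -0.2701, 0.0684], [1.0, 0.0005, 0.0007, -0.001], [-0.0005, -0.2701, 0.9628, -0.1472], [0.0, 0.0, 0.0, 1.0]], 'shot': 3}
```

View pics/scene0.png

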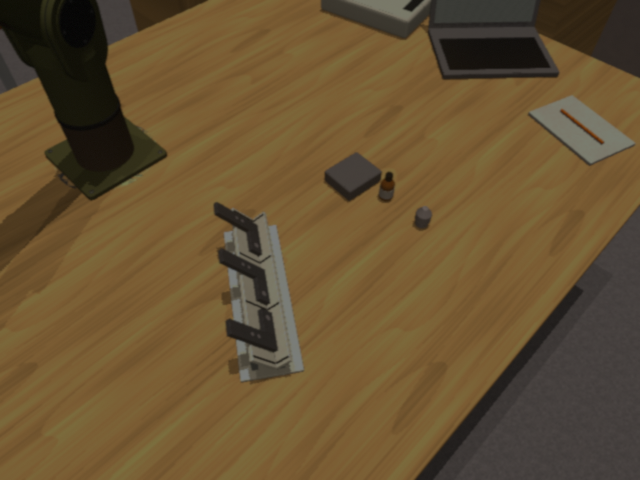

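View pics/top0.png

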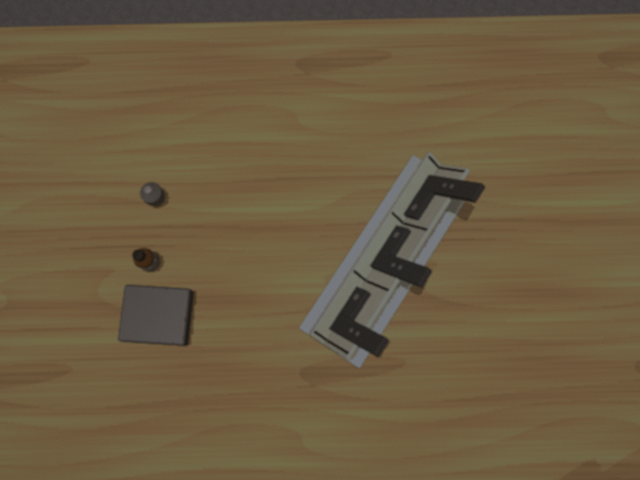

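View pics/wrist0.png

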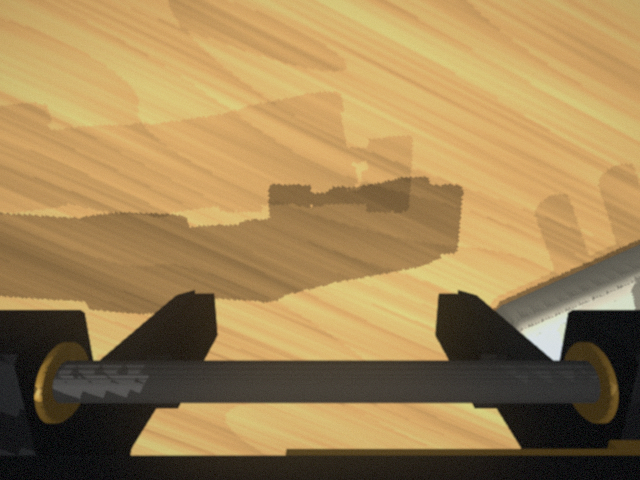

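The top view shows the upper-right arm (about 445,195) with its foot towards the +y end, so it reads right and is holder_a. The middle (400,258) and lower (358,322) arms are mirrored. Next I locate the stand.

```bash
cat > h.py <<'E'
from plant import telemetry, imaging, r
import cv2,numpy as np
from scipy.optimize import least_squares
from scipy.spatial.transform import Rotation as Ro
def proj(p,X):
    X=np.atleast_2d(X); c=X@np.array(p["R"]).T+np.array(p["t"]); u=c@np.array(p["camera_matrix"]).T
    return u[:,:2]/u[:,2:]
def ray(p,uv,z):
    K=np.array(p["camera_matrix"]);R=np.array(p["R"]);t=np.array(p["t"])
    d=R.T@np.linalg.solve(K,[uv[0],uv[1],1]);o=-R.T@t
    return o+d*(z-o[2])/d[2]
th=np.radians(40);s4,c4=np.sin(th),np.cos(th)
def S(st,P): # stand frame -> world
    x,y,a=st; P=np.atleast_2d(P); return P@Ro.from_euler('z',a).as_matrix().T+[x,y,0]
def arm(yc,side,lean=th,lx=0,lz=.036): # L outline front+back; side +1 right, -1 mirrored
    o=[(-37.5,0),(37.5,0),(37.5,28),(-9.5,28),(-9.5,110),(-37.5,110)]
    out=[]
    for n in (0,.010):
        out.append([(lx-v/1e3*np.sin(lean)+n*np.cos(lean), yc+side*u/1e3, lz+v/1e3*np.cos(lean)+n*np.sin(lean)) for u,v in o])
    return np.array(out)
E
python3 - <<'E'
from h import *
for n in ["scene","top"]:
    p=imaging.snapshot(n)
    for t,z in [("stand_corner",.036),("stand_yend",.036),("stand",0),("slide_box",0),("oil_bottle",0),("objective",0),("holder_a",.039),("holder_a_center",.081)]:
        for d in imaging.place_of(p,t):
            l=d["location"]; print(n,t,round(d["score"],2),np.round(ray(p,(l[1],l[0]),z),4))
E
```

```text
scene stand_corner 0.67 [0.5497 0.0044 0.036 ]
scene stand_corner 0.37 [0.5544 0.3445 0.036 ]
scene stand_yend 0.56 [0.4134 0.0903 0.036 ]
scene stand_yend 0.34 [0.6563 0.3301 0.036 ]
scene stand 0.82 [5.507e-01 4.000e-04 0.000e+00]
scene slide_box 0.87 [0.4633 0.357  0.    ]
scene oil_bottle 0.86 [0.5437 0.3627 0.    ]
scene objective 0.74 [0.6532 0.3505 0.    ]
scene holder_a 0.87 [ 0.6361 -0.056   0.039 ]
scene holder_a 0.64 [0.4617 0.0724 0.039 ]
scene holder_a 0.6 [0.5526 0.0055 0.039 ]
scene holder_a_center 0.91 [ 0.6128 -0.0783  0.081 ]
top stand_corner 0.71 [0.5476 0.0014 0.036 ]
top stand_corner 0.63 [ 0.5451 -0.0381  0.036 ]
top stand_yend 0.68 [0.6391 0.3436 0.036 ]
top stand 0.66 [0.5468 0.0032 0.    ]
top slide_box 0.62 [0.4583 0.3433 0.    ]
top oil_bottle 0.88 [0.5473 0.3626 0.    ]
top objective 0.81 [0.6525 0.3587 0.    ]
top holder_a 0.86 [0.5571 0.0012 0.039 ]
top holder_a 0.69 [0.4661 0.0644 0.039 ]
top holder_a_center 0.62 [ 0.6127 -0.0785  0.081 ]
```

```bash
cat > fit.py <<'E'
from h import *
P={n:imaging.snapshot(n) for n in ["scene","top"]}
mask={}
for n,p in P.items():
    m=np.zeros((480,640),bool)
    for d in imaging.trace(p,"holder_a"):
        print(n,round(d["score"],2),d["rect"],d["pixels"].sum())
        if d["score"]>.3 and d["pixels"].sum()<6000: m|=d["pixels"]
    # dark pixel alternative restricted near
    mask[n]=m
dist={n:cv2.distanceTransform((~m).astype(np.uint8),cv2.DIST_L2,5)-cv2.distanceTransform(m.astype(np.uint8),cv2.DIST_L2,5) for n,m in mask.items()}
sides=(1,-1,-1)
def rend(n,v):
    im=np.zeros((480*4,640*4),np.uint8)
    for yc,sd in zip(v[3:6],sides):
        A=arm(yc,sd)
        q=[proj(P[n],S(v[:3],a)) for a in A]
        for a in q: cv2.fillPoly(im,[np.round(a*4+1.5).astype(int)],255)
        for i in range(6):
            j=(i+1)%6
            cv2.fillConvexPoly(im,np.round(np.array([q[0][i],q[0][j],q[1][j],q[1][i]])*4+1.5).astype(int),255)
    return cv2.resize(im,(640,480),interpolation=cv2.INTER_AREA)/255.
def cost(v):
    return sum(np.abs(rend(n,v)-mask[n]).sum() for n in P)+ 0
from scipy.optimize import minimize
v0=np.array([.549,.003,np.radians(56),-.105,0,.105])
best=minimize(cost,v0,method="Nelder-Mead",options=dict(initial_simplex=np.vstack([v0]+[v0+np.eye(6)[i]*[.008,.008,.06,.008,.008,.008][i] for i in range(6)]),maxiter=700,xatol=1e-5,fatol=.1))
v=best.x; print(cost(v0),best.fun,np.round(v,4),np.degrees(v[2]))
for n,p in P.items():
    im=p["image"].copy()
    for yc,sd in zip(v[3:6],sides):
        for a in arm(yc,sd): cv2.polylines(im,[np.round(proj(p,S(v[:3],a))*8).astype(int)],True,(0,255,0),1,cv2.LINE_AA,3)
    for a in ([(0,-.165,.036),(0,.165,.036)],[(-.036,-.165,.079),(-.036,.165,.079)],[(.023,-.165,.055),(.023,.165,.055)],[(0,-.0525,.036),(-.036,-.0525,.079)],[(0,.0525,.036),(-.036,.0525,.079)]):
        cv2.polylines(im,[np.round(proj(p,S(v[:3],a))*8).astype(int)],True,(0,0,255),1,cv2.LINE_AA,3)
    c=(200,190,310,390) if n=="scene" else (290,140,500,380)
    k=2.5
    im=cv2.resize(im[c[1]:c[3],c[0]:c[2]],None,fx=k,fy=k,interpolation=cv2.INTER_CUBIC)
    cv2.imwrite(f"pics/fit_{n}.png",cv2.convertScaleAbs(im,alpha=1.6))
E
python3 fit.py
```

```text
scene 0.87 [210.7, 199.6, 260.0, 254.8] 866
scene 0.83 [227.0, 311.5, 276.6, 352.6] 1194
scene 0.66 [216.0, 246.7, 269.0, 305.2] 995
top 0.98 [405.0, 172.8, 481.6, 220.7] 1647
top 0.79 [368.7, 225.2, 429.0, 287.8] 1638
top 0.64 [331.1, 282.5, 389.8, 355.8] 1753
1860.2156862745096 662.2941176470588 [ 0.5503  0.0011  0.9686 -0.0995 -0.0048  0.1058] 55.49757622997044
```

View pics/fit_top.png

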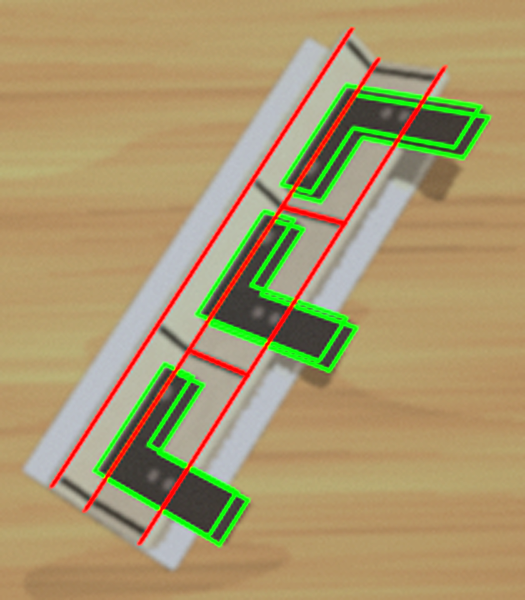

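View pics/fit_scene.png

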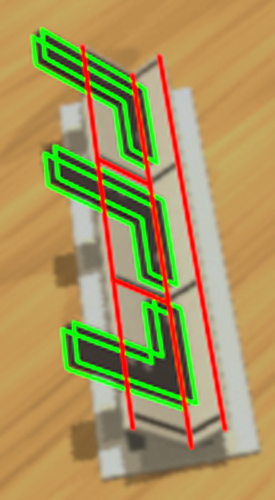

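```bash
cat >> h.py <<'E'
ST=(.5503,.0011,.9686)
def go(P,flip=0,tcp=False,st=ST):
    """stand-frame grasp-point target; prints shift in tool axes & yaw"""
    s=telemetry.get_state(); R=Ro.from_quat(s["eef_rot"]).as_matrix()
    W=S(st,P)[0]-(0 if tcp else np.array([0,0,.019]))
    d=R.T@(W-s["tool_pos"])
    ya=np.arctan2(R[1,1],R[0,1]); want=st[2]+np.pi/2+flip*np.pi
    turn=-(np.degrees(want-ya)+180)%360-180 if 0 else ((-np.degrees(want-ya))+180)%360-180
    sp=Ro.from_euler('z',-st[2]).apply(s["tool_pos"]-[st[0],st[1],0])
    print("t",round(s["clock"],2),"shift",np.round(d,4),"turn",round(turn,1),"tcp stand",np.round(sp,4),"tilt",np.round(R[:,2],3),"open",round(s["opening"],3))
    print(" q",np.round(s["q"],2),"F",np.round(s["contact_force"],1))
def legpt(yleg,s,lean=th): return [-s*np.sin(lean)+.005*np.cos(lean),yleg,.036+s*np.cos(lean)+.005*np.sin(lean)]
E
python3 - <<'E'
from h import *
print(legpt(.0187,.088))
p=legpt(.0187,.088); p[2]=.257
go(p);go(p,1)
E
```

```text
[np.float64(-0.05273508743682056), 0.0187, np.float64(0.10662584904290276)]
t 2.45 shift [ 0.4456 -0.3853  0.0007] turn 149.2 tcp stand [-0.6328 -0.0839  0.2387] tilt [ 0. -0. -1.] open 0.996
 q [ 1.17  0.69 -0.19  1.57  0.16  0.9  -0.22] F [-0.6  0.8  0.3]
t 2.45 shift [ 0.4456 -0.3853  0.0007] turn -30.8 tcp stand [-0.6328 -0.0839  0.2387] tilt [ 0. -0. -1.] open 0.996
 q [ 1.17  0.69 -0.19  1.57  0.16  0.9  -0.22] F [-0.6  0.8  0.3]
```

```bash
python3 -m creep '[[0,0.045,-0.039,0,-3],[0,0.09,-0.077,0,-6],[0,0.135,-0.116,0,-9],[0,0.18,-0.155,0,-12],[0,0.225,-0.193,0,-15],[0,0.27,-0.232,0,-18],[0,0.315,-0.27,0,-21],[0,0.36,-0.309,0,-24],[0,0.405,-0.347,0,-27],[0,0.4456,-0.3853,0,-30.8]]' 5
python3 - <<'E'
from h import *
p=legpt(.0187,.088); p[2]=.257
go(p,1)
E
```

```text
clock: 3.7
tool_pos: [0.5061, -0.0298, 0.239]
eef_rot: [0.885, 0.467, 0.0, 0.0]
contact_force: [1.3, 0.8, -0.4]
opening: 0.999
t 3.7 shift [-0.0023  0.0003  0.001 ] turn 0.1 tcp stand [-0.0505  0.019   0.239 ] tilt [ 0.001 -0.    -1.   ] open 0.999
 q [ 0.16  0.54 -0.3   1.91  0.23  0.72 -0.88] F [ 1.3  0.8 -0.4]
```

```bash
cat >> h.py <<'E'
def wrist(name,st=ST,arms=(),lines=()):
    s=telemetry.get_state(); p=imaging.snapshot("wrist")
    T=np.eye(4);T[:3,:3]=Ro.from_quat(s["eef_rot"]).as_matrix();T[:3,3]=s["tool_pos"]
    M=np.linalg.inv(T@np.array(p["hand_eye"])); p["R"]=M[:3,:3];p["t"]=M[:3,3]
    im=p["image"].copy()
    for A in arms:
        for a in A: cv2.polylines(im,[np.round(proj(p,S(st,a))*8).astype(int)],True,(0,255,0),1,cv2.LINE_AA,3)
    for a in lines: cv2.polylines(im,[np.round(proj(p,S(st,a))*8).astype(int)],False,(0,0,255),1,cv2.LINE_AA,3)
    cv2.imwrite("pics/%s.png"%name,im); return p
LN=[[(0,-.165,.036),(0,.165,.036)],[(-.036,-.165,.079),(-.036,.165,.079)],[(0,-.0525,.036),(-.036,-.0525,.079)],[(0,.0525,.036),(-.036,.0525,.079)]]
E
python3 - <<'E'
from h import *
p=wrist("w1",arms=[arm(-.0995,1),arm(-.0048,-1),arm(.1058,-1)],lines=LN)
E
```

```text
(no output)
```

View pics/w1.png

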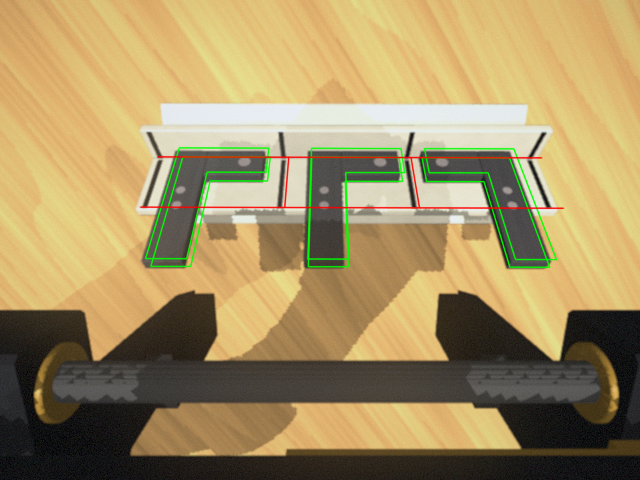

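```bash
sed -i 's/^ST=.*/ST=(.547,.0034,.9686)/' h.py
python3 - <<'E'
from h import *
go(legpt(.0159,.088),1)
E
```

```text
t 3.75 shift [-0.0137  0.0017  0.1518] turn 0.9 tcp stand [-0.0405  0.0179  0.2395] tilt [ 0.006  0.008 -1.   ] open 1.002
 q [ 0.15  0.55 -0.31  1.91  0.23  0.71 -0.88] F [2.  5.6 0.7]
```

```bash
python3 -m creep '[[0,0,0,0,0],[0,0,0,0,0]]' 4
python3 - <<'E'
from h import *
go(legpt(.0159,.088),1)
p=wrist("w2",arms=[arm(-.1005,1),arm(-.0076,-1),arm(.1065,-1)],lines=LN)
E
```

```text
clock: 4.0
tool_pos: [0.5044, -0.0334, 0.2386]
eef_rot: [0.886, 0.464, -0.001, 0.0]
contact_force: [-0.3, 0.1, 0.6]
opening: 0.999
t 4.0 shift [ 0.002  -0.0017  0.151 ] turn -0.2 tcp stand [-0.0545  0.0143  0.2386] tilt [-0.001 -0.001 -1.   ] open 0.999
 q [ 0.16  0.54 -0.3   1.92  0.23  0.72 -0.87] F [-0.3  0.1  0.6]
```

View pics/w2.png

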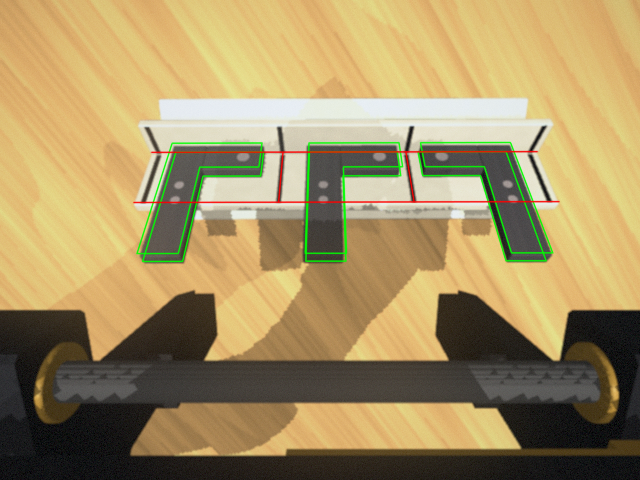

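The overlay now matches all three arms to within about 2 px. The middle leg (325,225) is centred between the fingers, so I go down and grip lightly.

```bash
python3 -m creep '[[0,0.002,-0.0015,0.05,0],[0,0.002,-0.0015,0.1,0],[0,0.002,-0.0015,0.14,0],[0,0.002,-0.0015,0.151,0],[0,0.002,-0.0015,0.151,0],[160,0.002,-0.0015,0.151,0],[255,0.002,-0.0015,0.151,0],[255,0.002,-0.0015,0.151,0],[255,0.002,-0.0015,0.151,0],[255,0.002,-0.0015,0.151,0]]' 4
python3 - <<'E'
from h import *
go(legpt(.0159,.088),1)
p=wrist("w3",arms=[arm(-.1005,1),arm(-.0076,-1),arm(.1065,-1)],lines=LN)
E
```

```text
clock: 5.3
tool_pos: [0.505, -0.0293, 0.0878]
eef_rot: [0.885, 0.465, 0.0, 0.0]
contact_force: [0.4, -1.5, 0.3]
opening: 0.456
t 5.3 shift [-0.002   0.0002  0.0002] turn -0.0 tcp stand [-0.0507  0.0161  0.0878] tilt [ 0. -0. -1.] open 0.456
 q [ 0.07  0.79 -0.16  2.04  0.36  0.33 -0.99] F [ 0.4 -1.5  0.3]
```

View pics/w3.png

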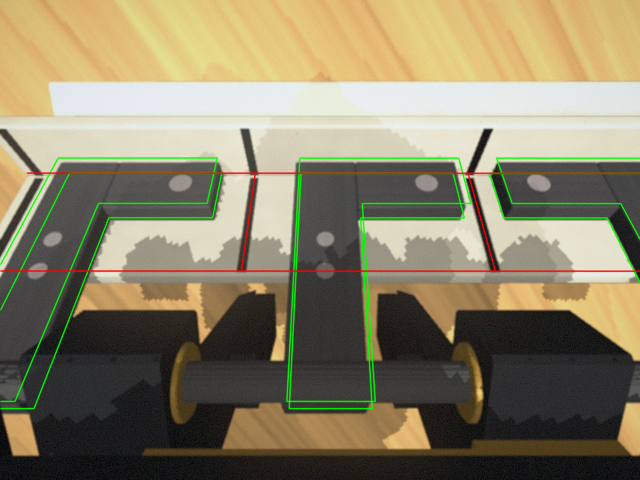

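```bash
python3 -m creep '[[255,0,0,0,0],[255,0,0,0,0],[255,0,0,0,0],[255,0,0,0,0],[255,0,0,0,0],[255,0,0,0,0]]' 4
python3 - <<'E'
from h import *
go(legpt(.0159,.088),1)
E
```

```text
clock: 6.1
tool_pos: [0.5049, -0.0292, 0.0877]
eef_rot: [0.885, 0.466, -0.0, 0.0]
contact_force: [0.3, 0.0, 0.1]
opening: 0.314
t 6.1 shift [-0.002   0.0003  0.0001] turn -0.0 tcp stand [-0.0507  0.0162  0.0877] tilt [-0. -0. -1.] open 0.314
 q [ 0.07  0.79 -0.16  2.04  0.36  0.33 -0.99] F [0.3 0.  0.1]
```

```bash
python3 -m creep '[[255,0.005,0,-0.015,0],[255,0.01,0,-0.03,0],[255,0.015,0,-0.05,0],[255,0.02,0,-0.07,0],[255,0.02,0,-0.09,0],[255,0.02,0,-0.105,0],[255,0.02,0,-0.12,0],[255,0.02,0,-0.12,0]]' 4
python3 - <<'E'
from h import *
go(legpt(.0159,.088),1)
p=wrist("w4",lines=LN)
p=imaging.snapshot("scene"); cv2.imwrite("pics/s4.png",cv2.resize(p["image"][150:400,150:400],None,fx=2.4,fy=2.4))
E
```

```text
clock: 7.1
tool_pos: [0.5168, -0.0128, 0.2084]
eef_rot: [0.885, 0.465, 0.001, 0.001]
contact_force: [-0.5, -0.5, -0.7]
opening: 0.316
t 7.1 shift [-0.0223 -0.0004  0.1208] turn -0.0 tcp stand [-0.0305  0.0157  0.2084] tilt [ 0.002 -0.    -1.   ] open 0.316
 q [ 0.11  0.6  -0.28  1.92  0.26  0.65 -0.93] F [-0.5 -0.5 -0.7]
```

View pics/w4.png

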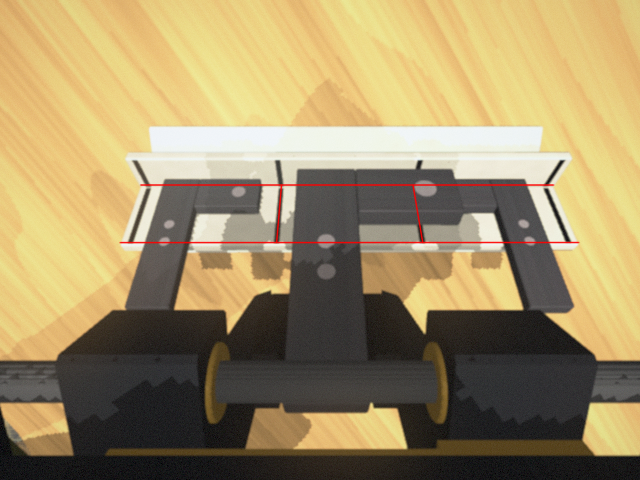

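View pics/s4.png

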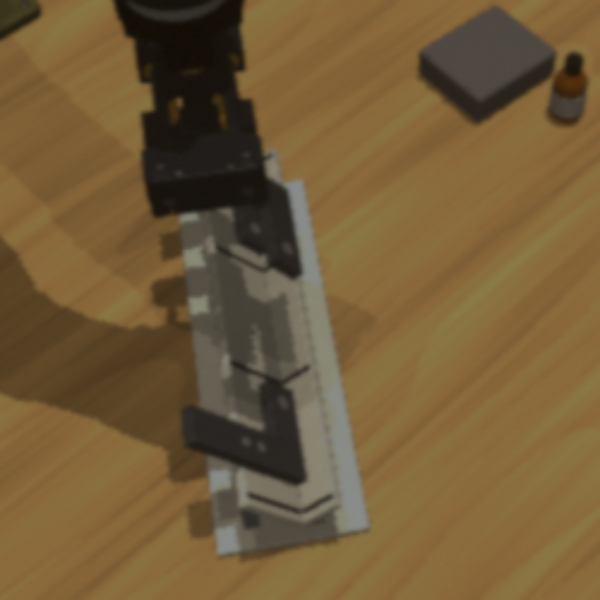

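The arm held its 40° lean in the grip instead of swinging, as the foot at (410,195) shows. I will put it back and pivot it over by about 80° in the V of the corner, before the half turn. First the arc waypoints.

```bash
cat >> h.py <<'E'
def G(psi,s=.088,t=.01,press=0.0):
    c,n=np.cos(psi),np.sin(psi)
    a,b=t*c/2+(s-press)*n, t*n/2+(s-press)*c
    return np.array([a*c4-b*s4, .036+a*s4+b*c4])
E
python3 - <<'E'
from h import *
for d in range(0,91,10): print(d,np.round((G(np.radians(d),press=.0015 if d else 0)-G(0)),4))
E
```

```text
0 [0. 0.]
10 [0.0127 0.0081]
20 [0.0257 0.015 ]
30 [0.0394 0.0193]
40 [0.0536 0.0208]
50 [0.0678 0.0196]
60 [0.0815 0.0156]
70 [0.0943 0.009 ]
80 [ 0.1058 -0.    ]
90 [ 0.1158 -0.0112]
```

```bash
python3 -m creep '[[255,0,0,0.04,0],[255,-0.005,0,0.075,0],[255,-0.013,0,0.1,0],[255,-0.019,0,0.118,0],[255,-0.0195,0,0.12,0],[255,-0.007,0,0.112,0],[255,0.006,0,0.105,0],[255,0.0195,0,0.1005,0],[255,0.034,0,0.099,0],[255,0.048,0,0.1,0]]' 4
python3 - <<'E'
from h import *
go([0,.0159,.1],1)
p=wrist("w5",lines=LN,arms=[arm(-.0076,-1,lean=np.radians(-10))])
E
```

```text
clock: 8.45
tool_pos: [0.5448, 0.028, 0.1082]
eef_rot: [0.885, 0.466, 0.001, 0.0]
contact_force: [-0.6, -0.5, 0.2]
opening: 0.315
t 8.45 shift [-0.0191 -0.0002  0.0272] turn 0.0 tcp stand [0.019  0.0158 0.1082] tilt [ 0.002  0.    -1.   ] open 0.315
 q [-0.02  0.79 -0.2   1.92  0.32  0.47 -1.04] F [-0.6 -0.5  0.2]
```

View pics/w5.png

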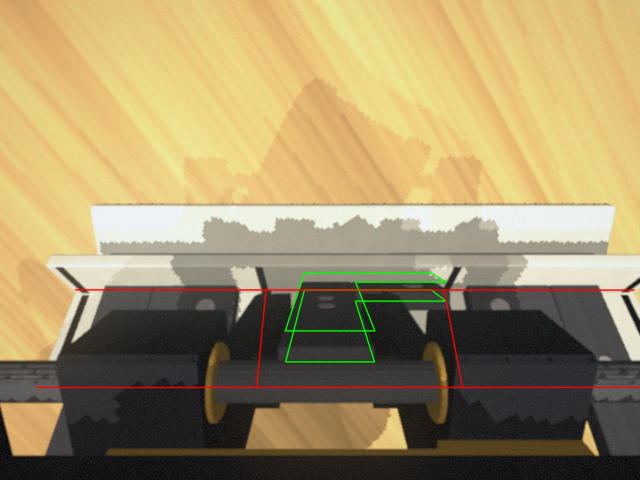

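```bash
python3 -m creep '[[255,0.0135,0,0.004,0],[255,0.0265,0,0.011,0],[255,0.038,0,0.02,0],[255,0.042,0,0.024,0],[255,0.042,0,0.024,0]]' 4
python3 - <<'E'
from h import *
go([0,.0159,.1],1)
p=wrist("w6",lines=LN,arms=[arm(-.0076,-1,lean=np.radians(-42))])
p=imaging.snapshot("scene"); cv2.imwrite("pics/s6.png",cv2.resize(p["image"][150:400,150:400],None,fx=2.4,fy=2.4))
E
```

```text
clock: 9.12
tool_pos: [0.5669, 0.0616, 0.083]
eef_rot: [0.885, 0.466, -0.001, -0.0]
contact_force: [-0.2, 0.0, 0.3]
opening: 0.318
t 9.12 shift [-0.0592  0.0007  0.0021] turn 0.0 tcp stand [0.0592 0.0166 0.083 ] tilt [-0.001 -0.    -1.   ] open 0.318
 q [-0.08  0.85 -0.19  1.85  0.31  0.47 -1.08] F [-0.2  0.   0.3]
```

View pics/w6.png

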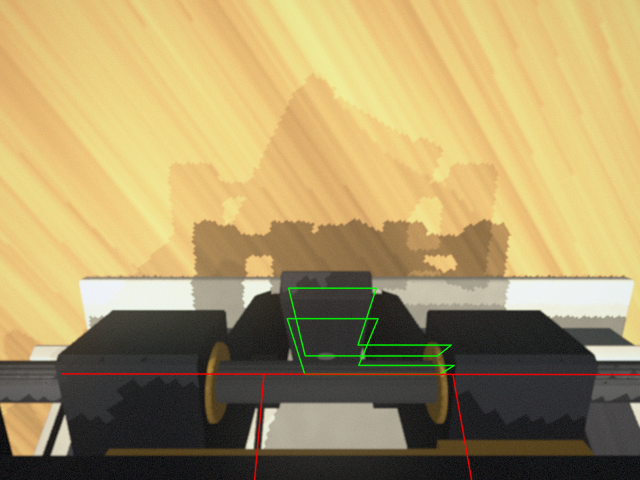

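View pics/s6.png

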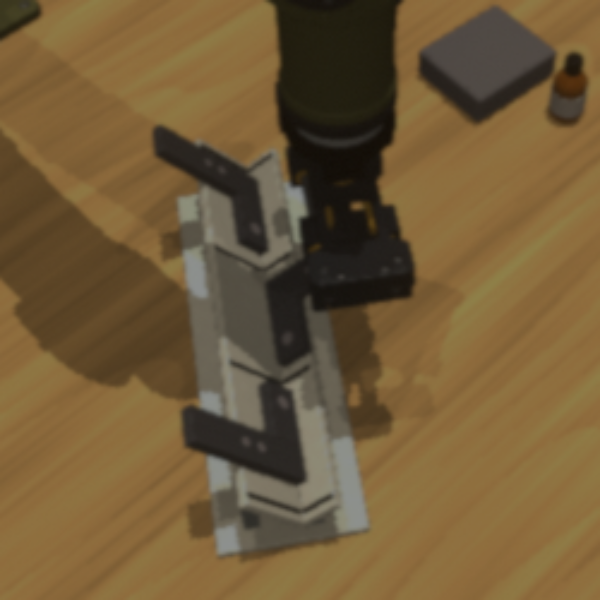

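```bash
python3 -m creep '[[255,0.01,0,-0.02,0],[255,0.02,0,-0.05,0],[255,0.02,0,-0.09,0],[255,0.02,0,-0.12,0],[255,0.02,0,-0.13,0],[255,0.02,0,-0.13,0],[255,0.02,0,-0.13,0]]' 8
python3 - <<'E'
from h import *
go([0,.0159,.1],1)
p=wrist("w7")
p=imaging.snapshot("scene"); cv2.imwrite("pics/s7.png",cv2.resize(p["image"][150:350,200:400],None,fx=3,fy=3))
E
```

```text
clock: 10.1
tool_pos: [0.5776, 0.0775, 0.2124]
eef_rot: [0.885, 0.465, -0.001, -0.0]
contact_force: [-0.3, 0.4, -1.4]
opening: 0.316
t 10.1 shift [-0.0781  0.0011  0.1315] turn -0.0 tcp stand [0.0784 0.0167 0.2124] tilt [-0.003 -0.001 -1.   ] open 0.316
 q [-0.06  0.67 -0.26  1.72  0.23  0.78 -1.03] F [-0.3  0.4 -1.4]
```

View pics/w7.png

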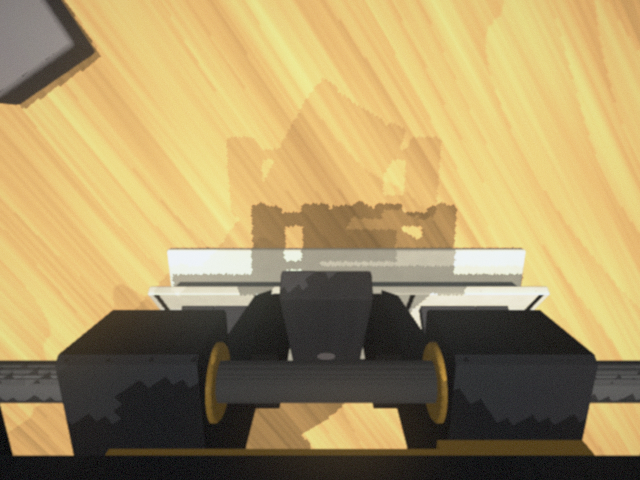

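View pics/s7.png

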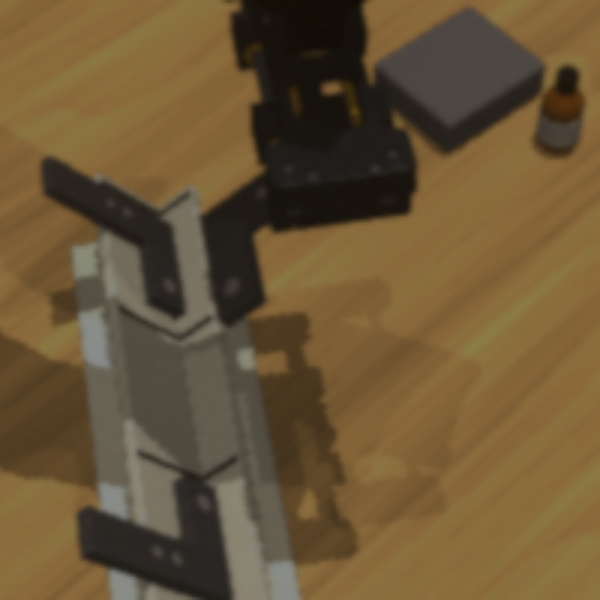

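```bash
cat >> h.py <<'E'
K=np.array([[398.68,0,325.96],[0,398.68,246.14],[0,0,1]])
HE=np.array([[.0007,-.9628,-.2701,.0684],[1,.0005,.0007,-.001],[-.0005,-.2701,.9628,-.1472],[0,0,0,1]])
def tp(X):
    X=np.atleast_2d(X); c=(X-HE[:3,3])@HE[:3,:3]; u=c@K.T; return u[:,:2]/u[:,2:]
def top(al,e):  # leg top corners (outer,inner) in tool frame; lean al towards tool +x, e above grasp pt along leg
    o=[]
    for n in (.005,-.005):
        o.append((e*np.sin(al)+n*np.cos(al),-.0,-.019-(e*np.cos(al)-n*np.sin(al))))
    return np.array(o)
E
python3 - <<'E'
from h import *
for al in (30,35,40,45,50,55):
  for e in (.018,.022,.026): 
    t=tp(top(np.radians(al),e)); w=tp(np.array([[*(top(np.radians(al),e)[0]+[0,.014,0])]]))[0,0]-t[0,0]
    print(al,e,np.round(t[:,1],1),"halfw",round(w,1))
print(np.round(tp(top(np.radians(-40),.022)),1))
E
```

```text
30 0.018 [315.7 348.4] halfw 44.4
30 0.022 [314.7 348.4] halfw 45.8
30 0.026 [313.6 348.5] halfw 47.3
35 0.018 [310.9 343.1] halfw 44.1
35 0.022 [308.6 341.8] halfw 45.4
35 0.026 [306.1 340.3] halfw 46.9
40 0.018 [306.3 337.8] halfw 43.8
40 0.022 [302.8 335.1] halfw 45.0
40 0.026 [299.1 332.2] halfw 46.4
45 0.018 [302.1 332.4] halfw 43.4
45 0.022 [297.4 328.4] halfw 44.6
45 0.026 [292.4 324.2] halfw 45.9
50 0.018 [298.2 327. ] halfw 43.0
50 0.022 [292.4 321.8] halfw 44.1
50 0.026 [286.4 316.3] halfw 45.3
55 0.018 [294.6 321.8] halfw 42.6
55 0.022 [287.9 315.4] halfw 43.6
55 0.026 [280.9 308.7] halfw 44.7
[[328.8 394.3]
 [328.6 401.9]]
```

Run:
```python
import cv2,numpy as np
a=cv2.imread("pics/w7.png")[255:410,220:440]
b=cv2.convertScaleAbs(a,alpha=2.5,beta=-20)
cv2.imwrite("pics/w7z.png",cv2.resize(b,None,fx=3.5,fy=3.5,interpolation=cv2.INTER_CUBIC))
```

```text
(no output)
```

View pics/w7z.png

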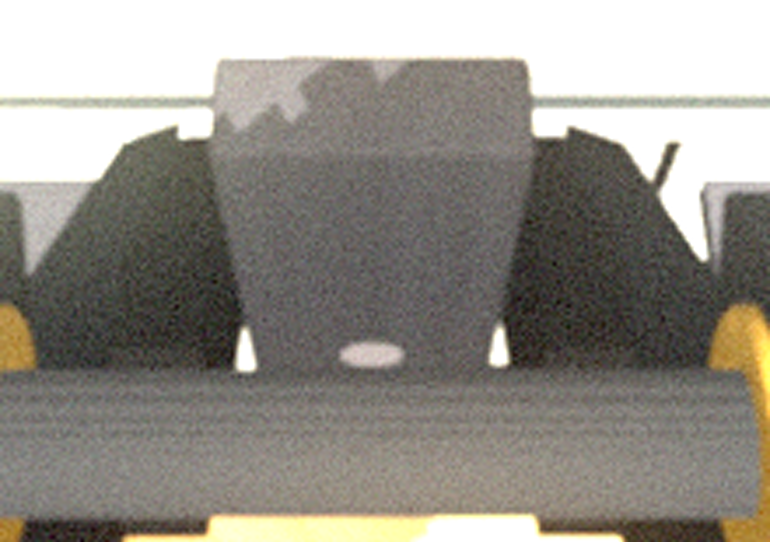

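Run:
```python
from h import *
def f(v):
    T=top(v[0],v[1]); T=T+[v[2],0,0]; t=tp(T); h=[tp(x+[0,.014,0])[0,0]-tp(x)[0,0] for x in T]
    return [t[0,1]-271.6,t[1,1]-298.4,(h[0]-44.7)*1,(h[1]-45.7)*1]
for fix in (0,1):
    g=(lambda u:f([u[0],u[1],0])) if fix else f
    o=least_squares(g,[.8,.025] if fix else [.8,.025,0],x_scale=[.1,.005] if fix else [.1,.005,.005]); print(np.degrees(o.x[0]),o.x[1:],o.fun)
```

```text
54.70836614201978 [0.02128243 0.0060996 ] [-0.10516302  0.09994281 -0.71231889  0.58504478]
60.028675448673276 [0.02778141] [ 0.68240991 -0.53151803 -0.2433869   1.37813232]
```

```bash
python3 -m creep '[[255,0,0,0,-10],[255,0,0,0,-20],[255,0,0,0,-30],[255,0,0,0,-40],[255,0,0,0,-50],[255,0,0,0,-60],[255,0,0,0,-70],[255,0,0,0,-80],[255,0,0,0,-90],[255,0,0,0,-100]]' 10
python3 - <<'E'
from h import *
go([-.05,-.0285,.2314],0)
E
```

```text
clock: 11.45
tool_pos: [0.5782, 0.0776, 0.2127]
eef_rot: [0.21, 0.978, -0.0, -0.001]
contact_force: [0.3, 1.0, -1.5]
opening: 0.315
t 11.45 shift [-0.0211 -0.1347  0.0004] turn -79.7 tcp stand [0.0788 0.0163 0.2127] tilt [-0.002 -0.    -1.   ] open 0.315
 q [ 0.21  0.76 -0.76  1.7   0.62  0.94  0.35] F [ 0.3  1.  -1.5]
```

```bash
python3 -m creep '[[255,-0.002,-0.015,0,-10],[255,-0.005,-0.03,0,-20],[255,-0.007,-0.045,0,-30],[255,-0.009,-0.06,0,-40],[255,-0.012,-0.075,0,-50],[255,-0.014,-0.09,0,-60],[255,-0.016,-0.105,0,-70],[255,-0.0185,-0.12,0,-79.5],[255,-0.021,-0.1345,0,-79.5],[255,-0.021,-0.1345,0,-79.5]]' 10
python3 - <<'E'
from h import *
go([-.05,-.0285,.2314],0)
p=wrist("w8",lines=LN,arms=[arm(-.1015,1),arm(-.005,1),arm(.1065,-1)])
p=imaging.snapshot("top"); cv2.imwrite("pics/t8.png",cv2.resize(p["image"][120:400,260:520],None,fx=2.1,fy=2.1))
E
```

```text
clock: 12.7
tool_pos: [0.5414, -0.0547, 0.213]
eef_rot: [-0.459, 0.888, -0.0, -0.001]
contact_force: [-0.0, -1.0, -0.6]
opening: 0.314
t 12.7 shift [-0.001  -0.0002  0.0006] turn -0.8 tcp stand [-0.051  -0.0283  0.213 ] tilt [-0.001 -0.001 -1.   ] open 0.314
 q [ 0.62  0.85 -1.13  1.81  0.87  1.08  1.69] F [-0.  -1.  -0.6]
```

View pics/w8.png

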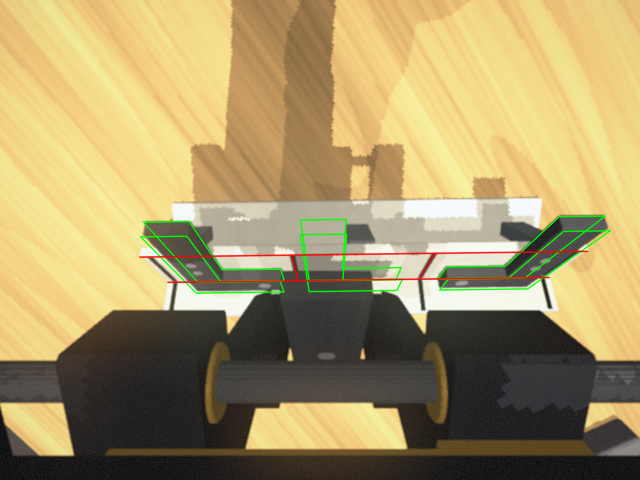

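View pics/t8.png

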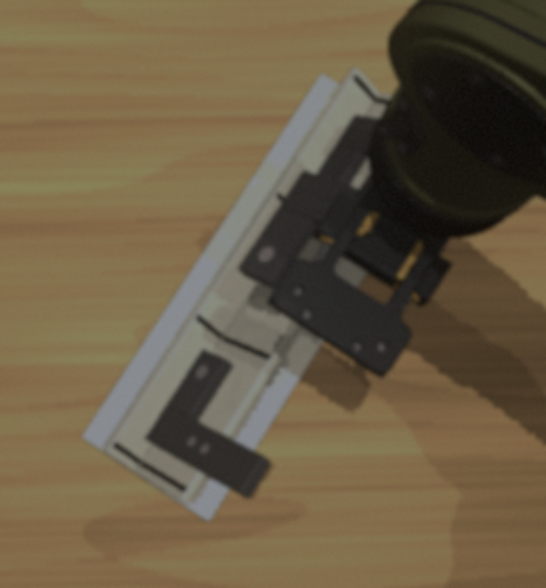

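```bash
python3 -m creep '[[255,0.004,0,0.05,-0.8],[255,0.005,0,0.09,-0.8],[255,0.006,0,0.11,-0.8],[255,0.006,0,0.12,-0.8],[255,0.006,0,0.125,-0.8],[255,0.006,0,0.125,-0.8]]' 10
python3 - <<'E'
from h import *
go([-.0568,-.0285,.1052],0)
p=wrist("w9",lines=LN)
p=imaging.snapshot("top"); cv2.imwrite("pics/t9.png",cv2.resize(p["image"][120:400,260:520],None,fx=2.1,fy=2.1))
p=imaging.snapshot("scene"); cv2.imwrite("pics/s9.png",cv2.resize(p["image"][150:400,150:400],None,fx=2.4,fy=2.4))
E
```

```text
clock: 13.55
tool_pos: [0.539, -0.0576, 0.0893]
eef_rot: [-0.468, 0.884, -0.0, 0.001]
contact_force: [-0.1, 0.4, -0.3]
opening: 0.313
t 13.55 shift [ 0.002  -0.0005  0.0031] turn 0.3 tcp stand [-0.0548 -0.028   0.0893] tilt [ 0.001  0.    -1.   ] open 0.313
 q [ 0.56  1.01 -0.99  1.91  1.11  0.9   1.53] F [-0.1  0.4 -0.3]
```

View pics/t9.png

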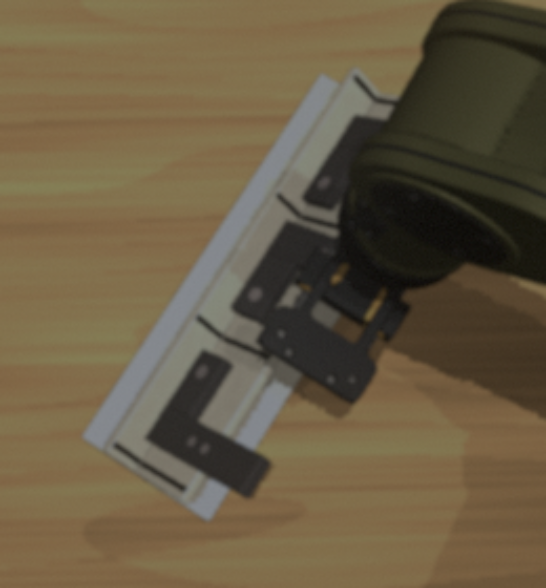

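View pics/s9.png

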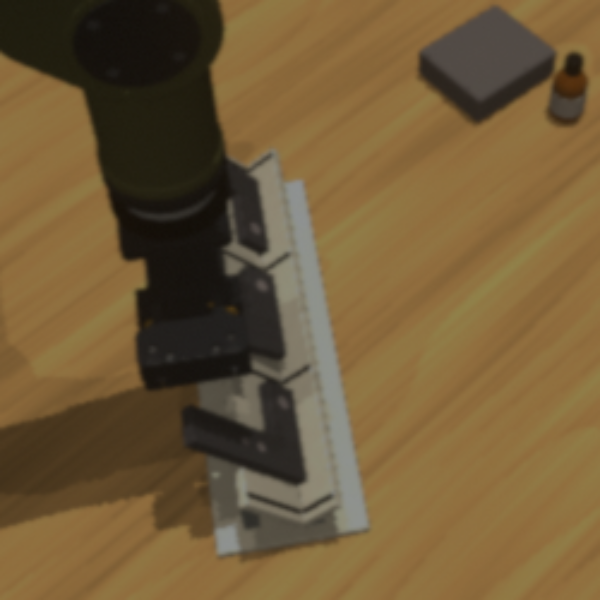

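```bash
python3 -m creep '[[255,0.001,0,0.003,0.3],[255,0.001,0,0.004,0.3],[150,0.001,0,0.004,0.3],[120,0.001,0,0.004,0.3],[120,0.001,0,0.004,0.3],[120,0.001,0,0.004,0.3],[120,0.001,0,0.004,0.3],[120,0.001,0,0.004,0.3]]' 10
python3 - <<'E'
from h import *
go([-.0568,-.0285,.1052],0)
p=wrist("w10",lines=LN,arms=[arm(-.1015,1),arm(-.005,1),arm(.1065,-1)])
p=imaging.snapshot("top"); cv2.imwrite("pics/t10.png",cv2.resize(p["image"][120:400,260:520],None,fx=2.1,fy=2.1))
E
```

```text
clock: 14.7
tool_pos: [0.5379, -0.059, 0.0847]
eef_rot: [-0.465, 0.885, -0.0, 0.0]
contact_force: [0.3, -0.5, 0.5]
opening: 0.522
t 14.7 shift [ 0.0002 -0.0007 -0.0015] turn -0.0 tcp stand [-0.0566 -0.0278  0.0847] tilt [ 0. -0. -1.] open 0.522
 q [ 0.56  1.01 -0.98  1.92  1.12  0.9   1.52] F [ 0.3 -0.5  0.5]
```

View pics/w10.png

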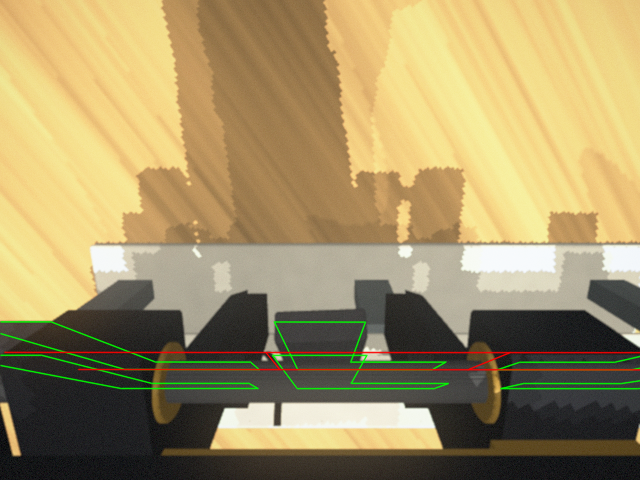

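View pics/t10.png

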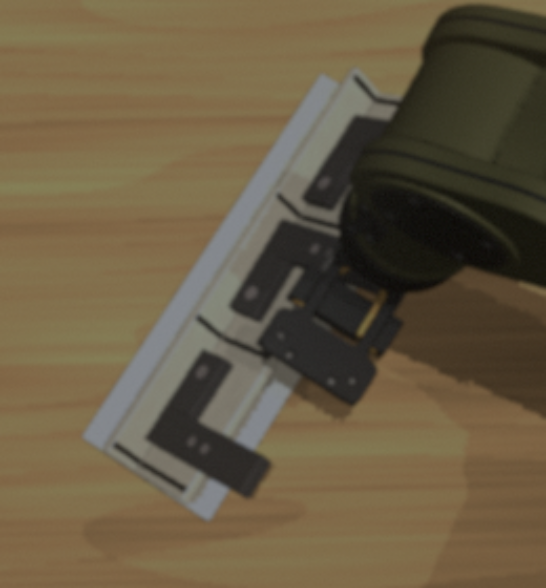

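```bash
python3 -m creep '[[100,0,0,-0.03,0],[60,0,0,-0.07,0],[0,0,0,-0.12,0],[0,0,0,-0.155,0],[0,0.0,0,-0.155,0],[0,0,0,-0.155,0],[0,0,0,-0.155,0]]' 4
python3 - <<'E'
from h import *
go([-.0568,-.0285,.1052],0)
p=wrist("w11",lines=LN,arms=[arm(-.1015,1),arm(-.005,1),arm(.1065,-1)])
p=imaging.snapshot("top"); cv2.imwrite("pics/t11.png",cv2.resize(p["image"][120:400,260:520],None,fx=2.1,fy=2.1))
p=imaging.snapshot("scene"); cv2.imwrite("pics/s11.png",cv2.resize(p["image"][150:400,150:400],None,fx=2.4,fy=2.4))
E
```

```text
clock: 15.68
tool_pos: [0.5371, -0.0593, 0.2383]
eef_rot: [-0.466, 0.885, 0.0, -0.001]
contact_force: [0.8, -0.5, -0.4]
opening: 1.001
t 15.68 shift [-0.0008 -0.0014  0.1521] turn -0.0 tcp stand [-0.0573 -0.0273  0.2383] tilt [-0.002 -0.    -1.   ] open 1.001
 q [ 0.65  0.81 -1.15  1.8   0.83  1.11  1.74] F [ 0.8 -0.5 -0.4]
```

View pics/w11.png

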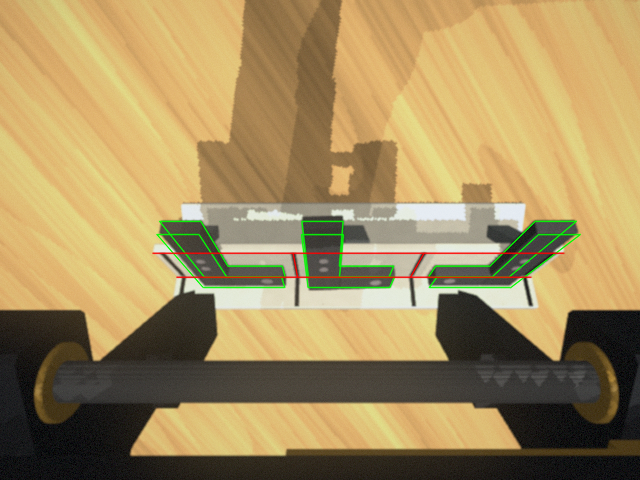

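View pics/t11.png

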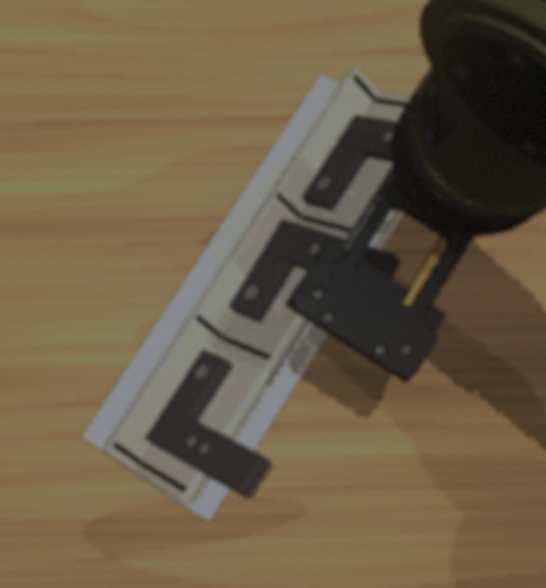

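View pics/s11.png

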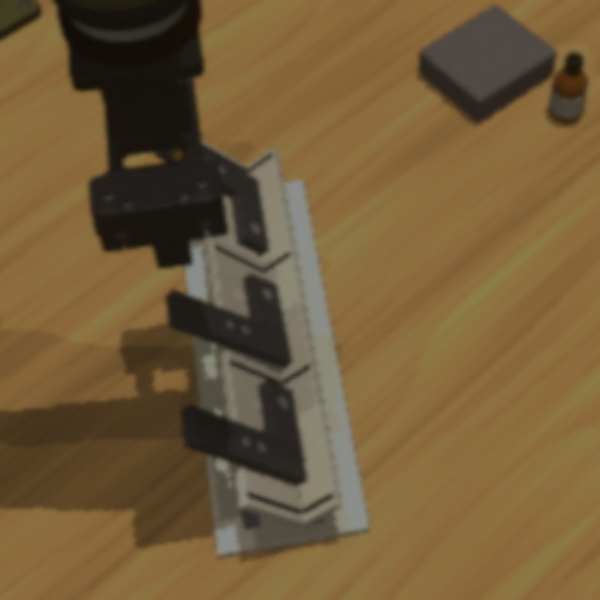

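The middle arm now matches its overlay: same lean as its neighbours and foot towards +y. Next is the +y arm. I pick it with the present wrist turn and turn back the other way.

```bash
python3 -m creep '[[0,-0.002,0.05,0,0],[0,-0.004,0.1,0,0],[0,-0.0045,0.15,0,0],[0,-0.0045,0.157,0,0],[0,-0.0045,0.157,0,0],[0,-0.0045,0.157,0,0]]' 4
python3 - <<'E'
from h import *
go(legpt(.130,.088),0)
p=wrist("w12",lines=LN,arms=[arm(-.1015,1),arm(-.005,1),arm(.1065,-1)])
E
```

```text
clock: 16.58
tool_pos: [0.4121, 0.0332, 0.2395]
eef_rot: [-0.464, 0.886, 0.0, 0.0]
contact_force: [0.6, -0.7, -0.5]
opening: 1.0
t 16.57 shift [0.0009 0.002  0.1519] turn -0.1 tcp stand [-0.0519  0.128   0.2395] tilt [ 0.  0. -1.] open 1.0
 q [ 0.55  0.66 -1.2   2.14  0.81  0.91  1.4 ] F [ 0.6 -0.7 -0.5]
```

View pics/w12.png

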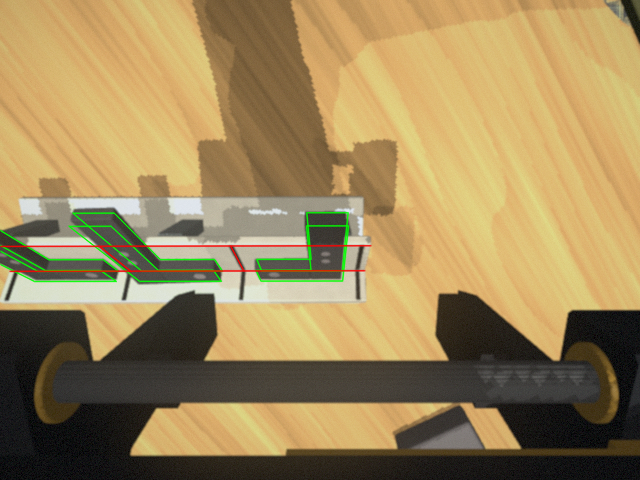

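```bash
python3 -m creep '[[60,0.001,0.002,0.05,0],[100,0.001,0.002,0.1,0],[100,0.001,0.002,0.14,0],[100,0.001,0.002,0.152,0],[100,0.001,0.002,0.152,0],[255,0.001,0.002,0.152,0],[255,0.001,0.002,0.152,0],[255,0.001,0.002,0.152,0],[255,0.001,0.002,0.152,0],[255,0.001,0.002,0.152,0]]' 4
python3 - <<'E'
from h import *
go(legpt(.130,.088),0)
E
```

```text
clock: 17.88
tool_pos: [0.4094, 0.0338, 0.0881]
eef_rot: [-0.465, 0.885, -0.001, 0.0]
contact_force: [1.1, -0.8, 5.1]
opening: 0.32
t 17.88 shift [-0.0001 -0.0006  0.0005] turn -0.0 tcp stand [-0.0529  0.1306  0.0881] tilt [ 0.001 -0.001 -1.   ] open 0.32
 q [ 0.33  0.89 -0.89  2.3   1.34  0.68  0.93] F [ 1.1 -0.8  5.1]
```

```bash
python3 -m creep '[[255,0,0,0,0],[255,0,0,0,0],[255,-0.0127,0,-0.008,0],[255,-0.0257,0,-0.015,0],[255,-0.039,0,-0.019,0],[255,-0.0535,0,-0.0205,0],[255,-0.068,0,-0.0195,0],[255,-0.0815,0,-0.0155,0],[255,-0.0815,0,-0.0155,0]]' 4
python3 - <<'E'
from h import *
go([0.028,.130,.12],0)
p=wrist("w13",lines=LN)
p=imaging.snapshot("scene"); cv2.imwrite("pics/s13.png",cv2.resize(p["image"][150:350,200:400],None,fx=3,fy=3))
E
```

```text
clock: 19.0
tool_pos: [0.4554, 0.1026, 0.1027]
eef_rot: [-0.466, 0.885, 0.001, 0.0]
contact_force: [0.4, -0.1, -2.2]
opening: 0.314
t 19.0 shift [ 0.0019 -0.0017  0.0017] turn 0.0 tcp stand [0.0299 0.1317 0.1027] tilt [-0.     0.001 -1.   ] open 0.314
 q [ 0.22  0.9  -0.93  2.13  1.15  0.76  1.05] F [ 0.4 -0.1 -2.2]
```

View pics/w13.png

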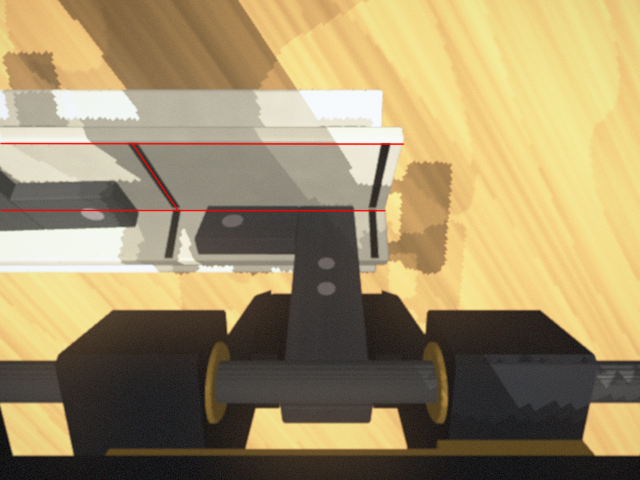

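View pics/s13.png

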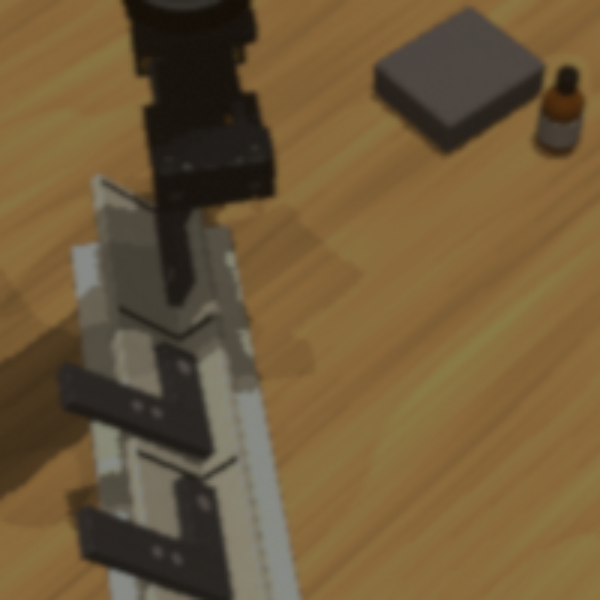

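```bash
python3 -m creep '[[255,-0.0065,0,0.003,0],[255,-0.013,0,0.0065,0],[255,-0.02,0,0.012,0],[255,-0.02,0,0.012,0]]' 4
python3 - <<'E'
from h import *
go([0.028,.130,.12],0)
p=wrist("w14",lines=LN)
A=[]
for ps in (70,80,90):
    psi=np.radians(ps); mid=np.array([.01*np.cos(psi)/2,.01*np.sin(psi)/2])
    for n in (-.005,.005):
        o=[(-37.5,0),(37.5,0),(37.5,28),(-9.5,28),(-9.5,110),(-37.5,110)]
        pts=[]
        for u,v in o:
            a=mid[0]+v/1e3*np.sin(psi)+n*np.cos(psi); b=mid[1]+v/1e3*np.cos(psi)-n*np.sin(psi)
            pts.append((a*c4-b*s4,.1065-u/1e3,.036+a*s4+b*c4))
        c={70:(255,0,0),80:(0,255,0),90:(0,255,255)}[ps]
        im=p["image"]; cv2.polylines(im,[np.round(proj(p,S(ST,pts))*8).astype(int)],True,c,1,cv2.LINE_AA,3)
cv2.imwrite("pics/w14b.png",cv2.resize(cv2.convertScaleAbs(im[80:440,150:450],alpha=1.8),None,fx=1.6,fy=1.6))
E
```

```text
clock: 19.6
tool_pos: [0.4666, 0.1183, 0.0908]
eef_rot: [-0.466, 0.885, 0.0, 0.0]
contact_force: [0.0, -0.0, -0.9]
opening: 0.317
t 19.6 shift [ 0.0211 -0.0013 -0.0102] turn 0.0 tcp stand [0.0491 0.1313 0.0908] tilt [-0.  0. -1.] open 0.317
 q [ 0.19  0.93 -0.92  2.09  1.17  0.77  1.03] F [ 0.  -0.  -0.9]
```

View pics/w14b.png

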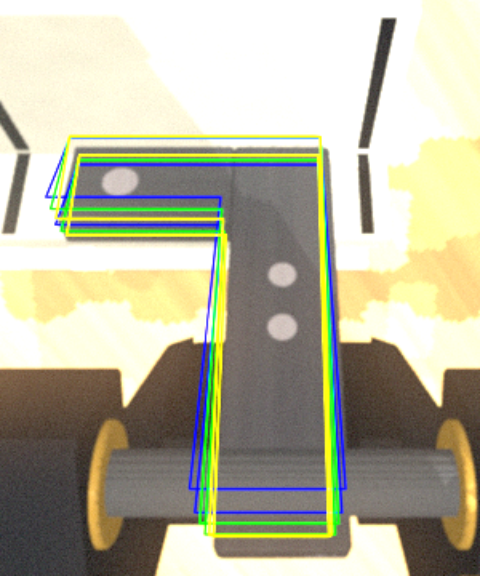

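```bash
python3 -m creep '[[255,-0.01,0,-0.02,0],[255,-0.02,0,-0.05,0],[255,-0.02,0,-0.09,0],[255,-0.02,0,-0.12,0],[255,-0.02,0,-0.125,10],[255,-0.02,0,-0.125,20],[255,-0.02,0,-0.125,30],[255,-0.02,0,-0.125,40],[255,-0.02,0,-0.125,50],[255,-0.02,0,-0.125,60]]' 10
python3 - <<'E'
from h import *
go([-.05,.082,.2314],1)
p=imaging.snapshot("top"); cv2.imwrite("pics/t15.png",cv2.resize(p["image"][120:400,200:520],None,fx=2,fy=2))
E
```

```text
clock: 20.9
tool_pos: [0.4773, 0.1339, 0.2162]
eef_rot: [0.042, 0.999, -0.0, -0.0]
contact_force: [-0.4, -0.3, -2.4]
opening: 0.318
t 20.9 shift [ 0.0156 -0.1271  0.0039] turn 119.7 tcp stand [0.0681 0.1314 0.2162] tilt [-0. -0. -1.] open 0.318
 q [ 0.13  0.66 -0.82  1.95  0.67  0.82  0.42] F [-0.4 -0.3 -2.4]
```

View pics/t15.png

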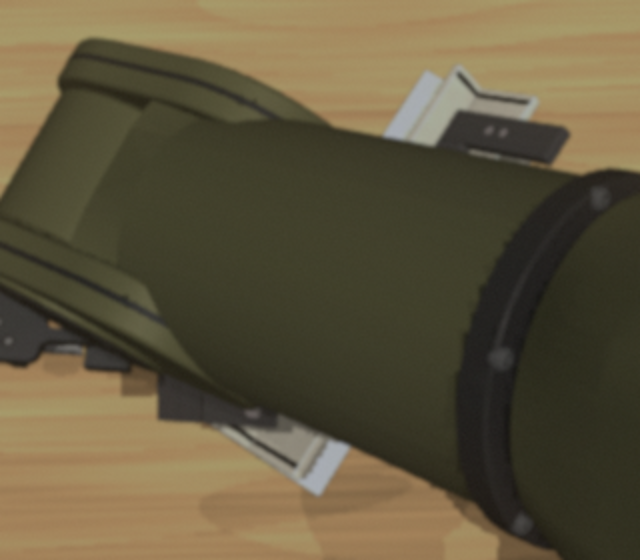

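```bash
python3 -m creep '[[255,0,0,0,10],[255,0,-0.005,0,20],[255,0.001,-0.01,0,30],[255,0.002,-0.02,0,40],[255,0.003,-0.03,0,50],[255,0.005,-0.045,0,60],[255,0.007,-0.06,0,70],[255,0.009,-0.075,0,80],[255,0.011,-0.09,0,90],[255,0.013,-0.105,0,100]]' 10
python3 - <<'E'
from h import *
go([-.05,.082,.2314],1)
E
```

```text
clock: 22.2
tool_pos: [0.4559, 0.0302, 0.2162]
eef_rot: [0.791, 0.611, -0.0, -0.0]
contact_force: [-0.3, 0.1, -1.9]
opening: 0.316
t 22.2 shift [-0.0221  0.0008  0.0038] turn 19.9 tcp stand [-0.0295  0.0902  0.2162] tilt [-0.001  0.    -1.   ] open 0.316
 q [ 0.05  0.53 -0.33  2.07  0.3   0.59 -0.75] F [-0.3  0.1 -1.9]
```

```bash
python3 -m creep '[[255,-0.011,0.0005,0,10],[255,-0.022,0.001,0,19.8],[255,-0.022,0.001,0,19.8],[255,-0.022,0.001,0,19.8]]' 10
python3 - <<'E'
from h import *
go([-.0568,.082,.1052],1)
p=wrist("w16",lines=LN,arms=[arm(-.005,1),arm(.1065,1)])
p=imaging.snapshot("scene"); cv2.imwrite("pics/s16.png",cv2.resize(p["image"][150:350,200:400],None,fx=3,fy=3))
E
```

```text
clock: 22.7
tool_pos: [0.4519, 0.0096, 0.2162]
eef_rot: [0.883, 0.469, 0.0, -0.0]
contact_force: [-0.2, 0.2, -1.5]
opening: 0.318
t 22.7 shift [-8.1e-03 -1.0e-04  1.3e-01] turn 0.5 tcp stand [-0.0488  0.0819  0.2162] tilt [-0.  0. -1.] open 0.318
 q [ 0.03  0.51 -0.24  2.09  0.22  0.56 -0.95] F [-0.2  0.2 -1.5]
```

View pics/w16.png

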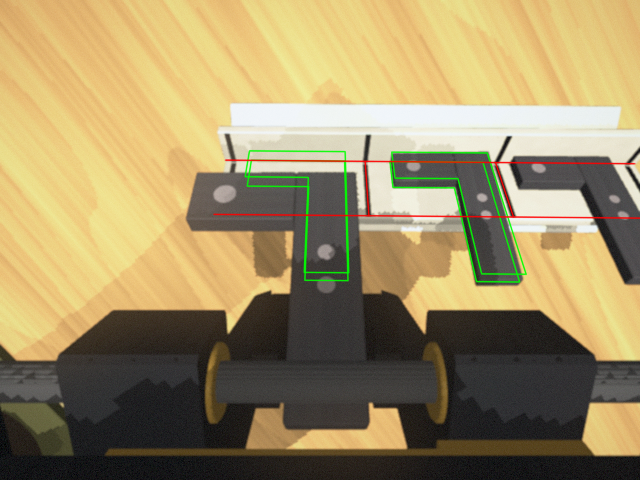

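View pics/s16.png

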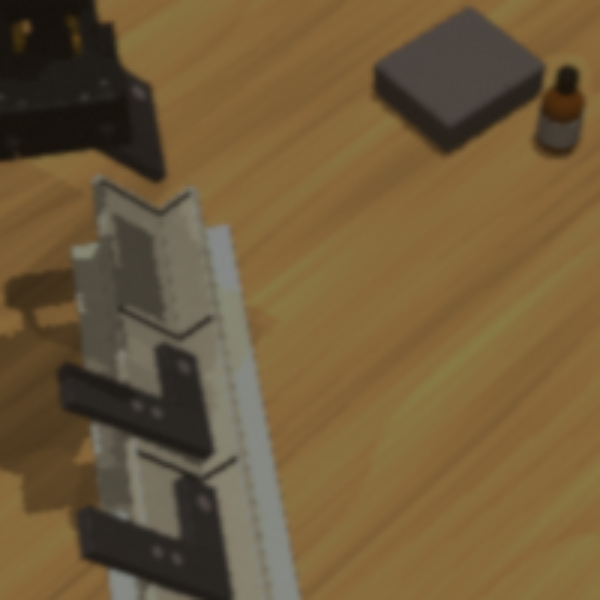

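```bash
python3 -m creep '[[255,-0.004,-0.001,0.05,0.4],[255,-0.005,-0.001,0.09,0.4],[255,-0.006,-0.001,0.11,0.4],[255,-0.006,-0.001,0.12,0.4],[255,-0.006,-0.001,0.127,0.4],[255,-0.006,-0.001,0.127,0.4]]' 10
python3 - <<'E'
from h import *
go([-.0549,.083,.105],1)
p=wrist("w17",lines=LN,arms=[arm(-.005,1),arm(.1065,1)])
E
```

```text
clock: 23.55
tool_pos: [0.4487, 0.0052, 0.0895]
eef_rot: [0.886, 0.464, 0.001, 0.0]
contact_force: [0.4, 1.5, -0.6]
opening: 0.315
t 23.55 shift [-0.0007 -0.0009  0.0035] turn -0.2 tcp stand [-0.0542  0.0821  0.0895] tilt [ 0.002  0.001 -1.   ] open 0.315
 q [-0.06  0.76 -0.08  2.21  0.32  0.18 -1.05] F [ 0.4  1.5 -0.6]
```

View pics/w17.png

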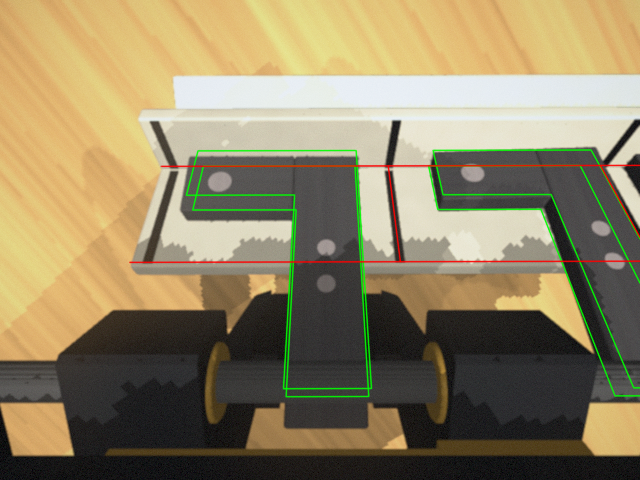

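```bash
python3 -m creep '[[255,0.001,-0.001,0.004,0],[255,0.003,-0.001,0.007,0],[255,0.003,-0.001,0.007,0]]' 10
python3 - <<'E'
from h import *
go([-.0549,.083,.105],1)
p=wrist("w18",lines=LN,arms=[arm(-.005,1),arm(.1065,1)])
E
```

```text
clock: 23.98
tool_pos: [0.4491, 0.0078, 0.0823]
eef_rot: [0.886, 0.464, 0.001, 0.0]
contact_force: [1.6, 1.0, 2.0]
opening: 0.317
t 23.98 shift [-0.0031  0.0002 -0.0037] turn -0.2 tcp stand [-0.0518  0.0832  0.0823] tilt [ 0.001  0.    -1.   ] open 0.317
 q [-0.07  0.77 -0.07  2.21  0.33  0.16 -1.05] F [1.6 1.  2. ]
```

View pics/w18.png

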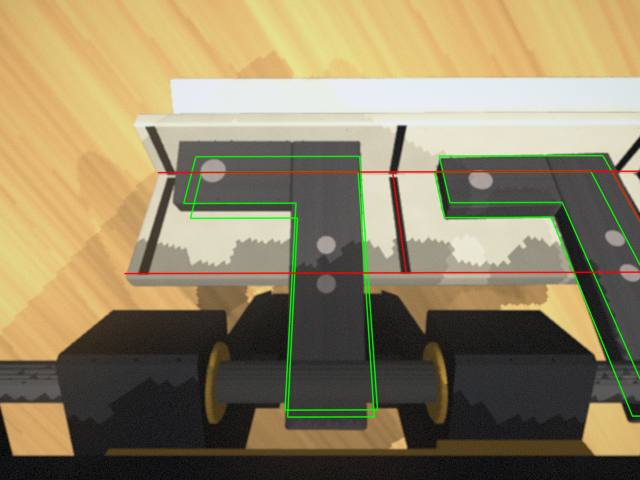

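```bash
python3 -m creep '[[150,0,0,0,0],[120,0,0,0,0],[120,0,0,0,0],[120,0,0,0,0],[120,0,0,0,0],[120,0,0,0,0]]' 10
python3 - <<'E'
from h import *
go([-.0549,.083,.105],1)
p=wrist("w19",lines=LN,arms=[arm(-.005,1),arm(.1065,1)])
E
```

```text
clock: 24.78
tool_pos: [0.4486, 0.0076, 0.0822]
eef_rot: [0.886, 0.464, -0.0, 0.0]
contact_force: [0.6, 0.3, -0.2]
opening: 0.529
t 24.77 shift [-0.0026  0.0005 -0.0038] turn -0.2 tcp stand [-0.0523  0.0835  0.0822] tilt [-0. -0. -1.] open 0.529
 q [-0.07  0.77 -0.07  2.21  0.33  0.16 -1.05] F [ 0.6  0.3 -0.2]
```

View pics/w19.png

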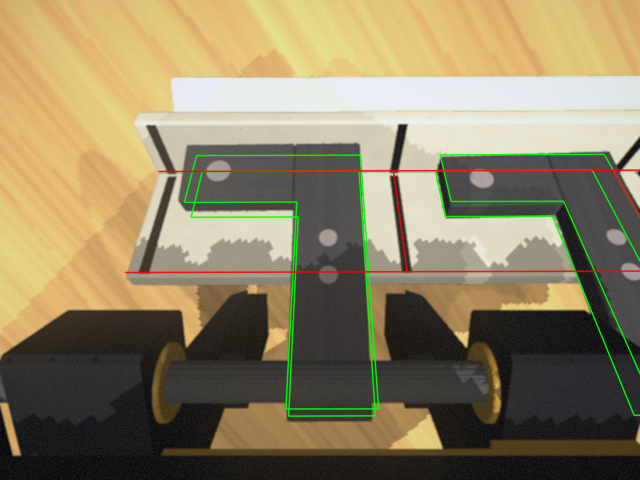

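```bash
python3 -m creep '[[120,0,0,-0.03,0],[60,0,0,-0.07,0],[0,0,0,-0.12,0],[0,0,0,-0.155,0],[0,0,0.05,-0.155,0],[0,0,0.1,-0.155,0],[0,0,0.1,-0.155,0],[0,0,0.1,-0.155,0]]' 4
python3 - <<'E'
from h import *
go([-.0549,.083,.105],1)
p=wrist("w20",lines=LN,arms=[arm(-.1015,1),arm(-.005,1),arm(.1065,1)])
a=p["image"][100:300,120:580]
cv2.imwrite("pics/w20z.png",cv2.resize(cv2.convertScaleAbs(a,alpha=1.5),None,fx=1.7,fy=1.7))
p=imaging.snapshot("top"); cv2.imwrite("pics/t20.png",cv2.resize(p["image"][120:400,260:520],None,fx=2.1,fy=2.1))
p=imaging.snapshot("scene"); cv2.imwrite("pics/s20.png",cv2.resize(p["image"][180:400,180:400],None,fx=2.7,fy=2.7))
E
```

```text
clock: 25.82
tool_pos: [0.5296, -0.0489, 0.2368]
eef_rot: [0.886, 0.464, -0.001, -0.001]
contact_force: [0.3, 0.3, -0.2]
opening: 0.997
t 25.82 shift [-0.0022 -0.098   0.151 ] turn -0.2 tcp stand [-0.0529 -0.0153  0.2368] tilt [-0.002  0.    -1.   ] open 0.997
 q [ 0.17  0.58 -0.27  1.84  0.21  0.75 -0.82] F [ 0.3  0.3 -0.2]
```

View pics/w20.png

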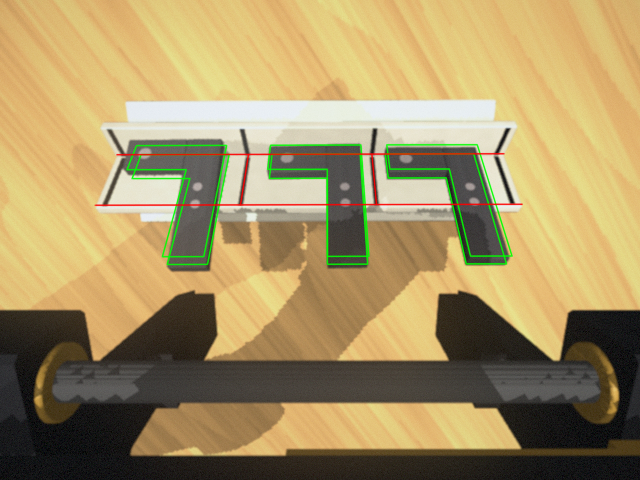

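View pics/w20z.png

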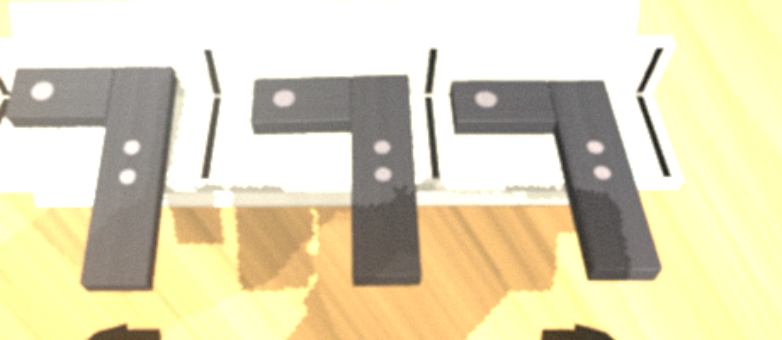

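View pics/t20.png

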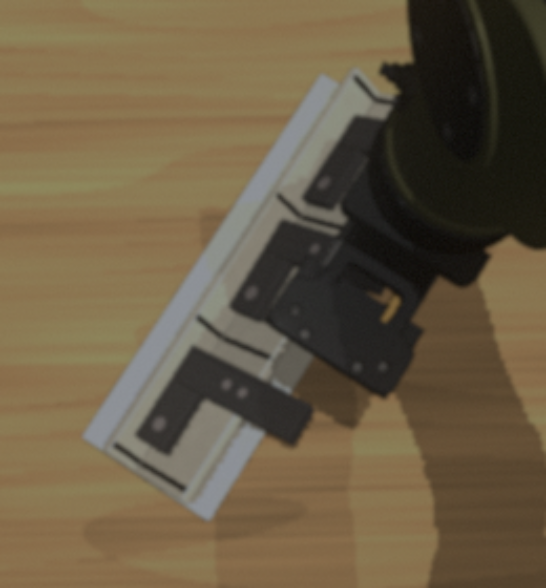

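View pics/s20.png

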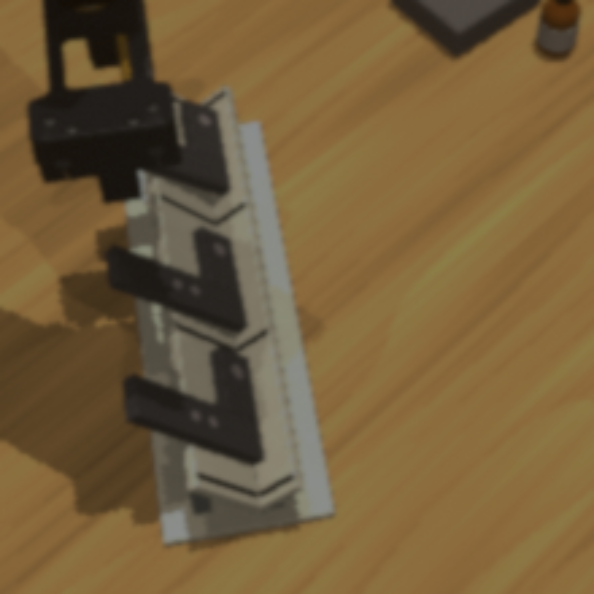

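The +y arm's lower edge shows at row 140 against 146 for the others. It stopped just short of flush, leaning a few degrees too far. I will push its foot back gently with the closed fingers.

```bash
python3 -m creep '[[255,0.03,-0.03,0,0],[255,0.06,-0.06,0,0],[255,0.088,-0.1,0,0],[255,0.088,-0.11,0.04,0],[255,0.088,-0.11,0.08,0],[255,0.088,-0.11,0.12,0],[255,0.088,-0.11,0.14,0],[255,0.088,-0.11,0.14,0],[255,0.088,-0.11,0.14,0],[255,0.088,-0.11,0.14,0]]' 10
python3 - <<'E'
from h import *
go([.002,.095,.060],1,tcp=True)
p=wrist("w21",lines=LN,arms=[arm(.1065,1)])
E
```

```text
clock: 27.22
tool_pos: [0.4911, 0.0859, 0.0983]
eef_rot: [0.886, 0.464, 0.001, 0.0]
contact_force: [-0.1, -0.5, 0.1]
opening: 0.008
t 27.23 shift [-0.0344 -0.0021  0.0383] turn -0.2 tcp stand [0.0363 0.0928 0.0983] tilt [ 0.002  0.001 -1.   ] open 0.008
 q [-0.18  0.77 -0.14  2.06  0.31  0.33 -1.18] F [-0.1 -0.5  0.1]
```

View pics/w21.png

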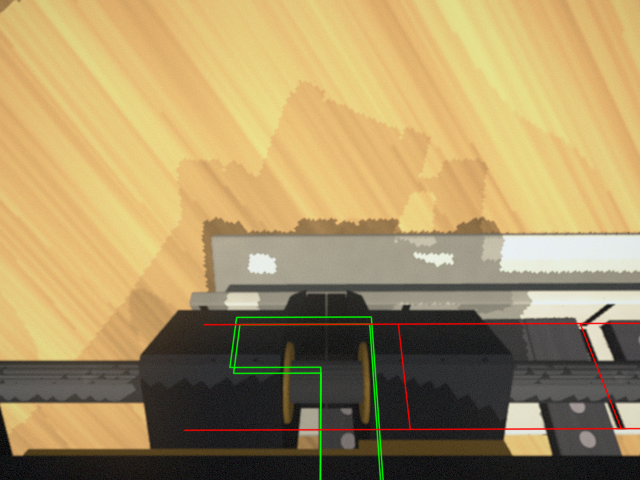

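```bash
python3 -m creep '[[255,0,-0.002,0.025,0],[255,0,-0.002,0.038,0],[255,-0.01,-0.002,0.038,0],[255,-0.018,-0.002,0.038,0],[255,-0.023,-0.002,0.038,0],[255,-0.027,-0.002,0.038,0],[255,-0.03,-0.002,0.038,0]]' 10
python3 - <<'E'
from h import *
go([.002,.095,.060],1,tcp=True)
E
python3 -m creep '[[255,-0.002,0,0,0],[255,-0.004,0,0,0],[255,-0.004,0,0,0]]' 10
python3 - <<'E'
from h import *
go([.002,.095,.060],1,tcp=True)
E
```

```text
clock: 28.15
tool_pos: [0.472, 0.0621, 0.0595]
eef_rot: [0.886, 0.464, 0.0, 0.0]
contact_force: [0.8, 1.0, -1.1]
opening: 0.007
t 28.15 shift [-0.0039  0.0001 -0.0005] turn -0.2 tcp stand [0.0059 0.0951 0.0595] tilt [ 0.001  0.    -1.   ] open 0.007
 q [-0.18  0.83 -0.08  2.14  0.35  0.18 -1.18] F [ 0.8  1.  -1.1]
clock: 28.52
tool_pos: [0.47, 0.0595, 0.0593]
eef_rot: [0.886, 0.464, 0.001, -0.0]
contact_force: [1.2, 1.0, 0.7]
opening: 0.005
t 28.52 shift [-0.0006  0.0002 -0.0007] turn -0.2 tcp stand [0.0026 0.0952 0.0593] tilt [ 0.001  0.001 -1.   ] open 0.005
 q [-0.17  0.83 -0.08  2.15  0.35  0.17 -1.18] F [1.2 1.  0.7]
```

```bash
python3 -m creep '[[255,-0.0015,0,0,0],[255,-0.003,0,0,0],[255,-0.003,0,0,0]]' 10; python3 -m creep '[[255,-0.0015,0,0,0],[255,-0.003,0,0,0],[255,-0.003,0,0,0]]' 10
python3 - <<'E'
from h import *
go([.002,.095,.060],1,tcp=True)
p=imaging.snapshot("top"); cv2.imwrite("pics/t22.png",cv2.resize(p["image"][120:400,260:520],None,fx=2.1,fy=2.1))
E
```

```text
clock: 28.9
tool_pos: [0.4697, 0.0588, 0.0595]
eef_rot: [0.885, 0.465, 0.003, -0.001]
contact_force: [2.8, 5.4, 0.7]
opening: 0.004
clock: 29.28
tool_pos: [0.4696, 0.0582, 0.0598]
eef_rot: [0.885, 0.466, 0.005, -0.001]
contact_force: [3.5, 9.9, 2.1]
opening: 0.009
t 29.27 shift [ 0.0007 -0.0002 -0.0002] turn -0.0 tcp stand [0.0013 0.0948 0.0598] tilt [ 0.008  0.007 -1.   ] open 0.009
 q [-0.17  0.83 -0.08  2.16  0.36  0.16 -1.18] F [3.5 9.9 2.1]
```

View pics/t22.png

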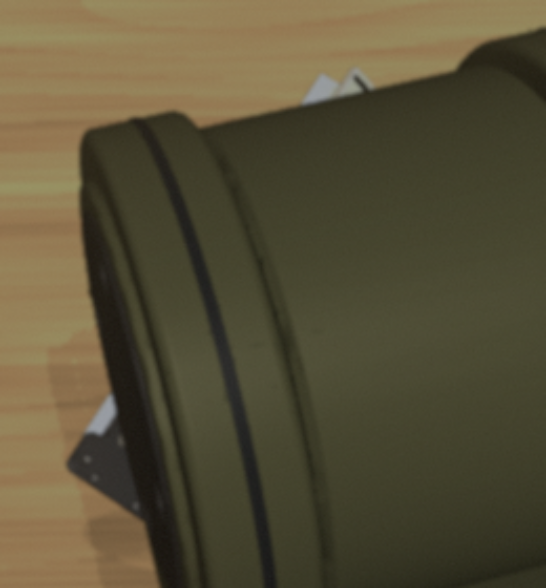

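The push met a firm stop at x = 1.3 mm with 10 N, against 2 mm expected for flush. I back off, lift and look.

```bash
python3 -m creep '[[255,0.012,0,0,0],[255,0.035,0,0,0],[255,0.04,0,-0.05,0],[255,0.04,0,-0.1,0],[255,0.04,0,-0.15,0],[255,0.02,0.03,-0.18,0],[255,-0.02,0.07,-0.18,0],[255,-0.05,0.1,-0.18,0],[255,-0.05,0.1,-0.18,0],[255,-0.05,0.1,-0.18,0]]' 10
python3 - <<'E'
from h import *
go([.002,.095,.060],1,tcp=True)
p=wrist("w23",lines=LN,arms=[arm(-.1015,1),arm(-.005,1),arm(.1065,1)])
p=imaging.snapshot("scene"); cv2.imwrite("pics/s23.png",cv2.resize(p["image"][180:400,180:400],None,fx=2.7,fy=2.7))
E
```

```text
clock: 30.58
tool_pos: [0.5188, -0.0437, 0.2388]
eef_rot: [0.886, 0.464, -0.001, -0.001]
contact_force: [1.0, 0.7, -1.0]
opening: 0.007
t 30.57 shift [ 0.0567 -0.0983  0.1789] turn -0.2 tcp stand [-0.0549 -0.0034  0.2388] tilt [-0.002  0.    -1.   ] open 0.007
 q [ 0.18  0.56 -0.29  1.87  0.23  0.74 -0.85] F [ 1.   0.7 -1. ]
```

View pics/w23.png

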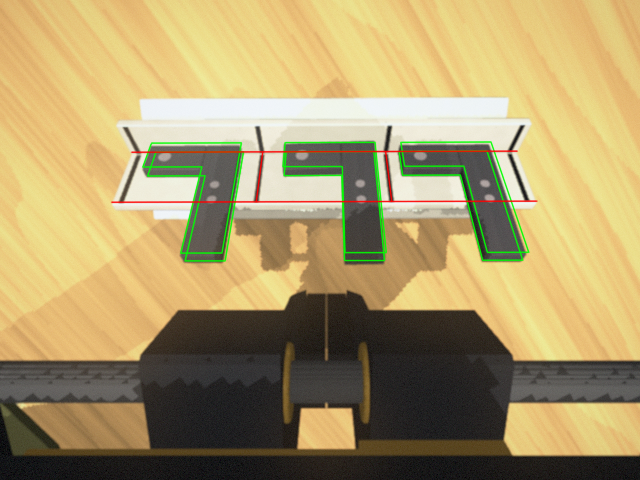

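View pics/s23.png

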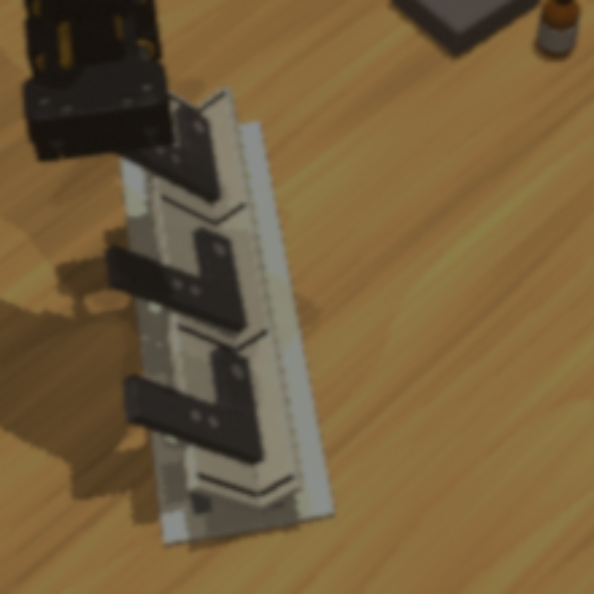

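All three arms match their overlays within 2–3 px, with lower edges at rows 143–145 and tops at about 262. I hand in.

Run:
```python
from h import *
p=imaging.snapshot("scene")
for t in ("slide_box","oil_bottle","objective"):
    for d in imaging.place_of(p,t)[:1]:
        l=d["location"]; print(t,np.round(ray(p,(l[1],l[0]),0),3))
print(r.finish_job())
```

```text
slide_box [0.456 0.349 0.   ]
oil_bottle [0.544 0.358 0.   ]
objective [ 0.648  0.359 -0.   ]
the job is handed in; nothing more can be done
None
```

I turned the two mirrored arms (middle and +y bays) back to front and stood each one in its own bay again. All three now read as a capital L. The third arm already read right, so I left it alone. The job was handed in at about 31 s of the 64 s; no verdict is reported.

- **How each arm was turned:** I gripped it by the leg's edges, tipped it over in the corner of back-rest and ledge, turned it 180°, and set it down.
- **One correction:** the +y arm first came to rest leaning a few degrees too far. I pushed its foot back with the closed fingers until it met a firm stop at about 10 N, where it should sit flush.
- **Last checks:** in the final wrist picture all three arms match the expected outlines within about 2–3 pixels, with equal lean and the feet towards +y. The middle arm stands about 3 mm from its starting place, the +y arm within a few millimetres.
- **Bystanders:** the last network readings for the slide box, bottle and objective were 4–11 mm from the first ones. That is the scatter of those readings, and I never went near these things.
- **Not checked:** I judged the final lean and squareness only from the overlays, not with a separate fit.

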